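# Set the swivel lock and brake of a storage cart caster

## Task

The wheeled base of a storage cart lies upturned on the sloping trestle. On its locking swivel caster, pull the spring pin, swing the caster one hole round so that its wheel runs parallel to the rigid caster's wheel, and let the pin snap fully home in that hole. Then press the caster's brake pedal fully down, and leave the loose things around it standing where they are.

Things in the scene. Friction and masses are not known exactly. Their poses are not given: they have to be found in the camera images.
- caster_pivot (a point): On the swivel axis of the locking caster, on the top face of its fixed round steel index plate (174 mm across, 12 mm thick on the board). z: the swivel axis, out of the sloping board, 30 degrees from vertical, leaning towards the robot's side; x: straight up the slope; y: left across it. Three 12 mm holes lie 70 mm from the axis: straight up the slope and 45 degrees to either side.
- tube_mid (a point): Middle of a level 22 mm steel tube of the trestle, 450 mm long, that crosses above the pin. In caster_pivot's frame its centre line is at x = 156 mm, z = 162 mm, parallel to y. A gripper pointing straight down on the knob hits it: come in tilted, along the swivel axis. z up, y along the tube.
- straight_hole (a point): Centre of the mouth of the middle hole of the index plate, 70 mm straight up the slope from the swivel axis, where the pin must finally sit. Axes as caster_pivot.
- knob_mid (a point): Middle of the black round pull knob of the spring pin: 28 mm diameter (31 mm at the top rim), 32 mm tall. It sits on the swivelling arm 70 mm from the swivel axis and, with the pin home, 49 mm above the index plate's face; a 22 mm barrel ends 3 mm below the knob, its foot on the arm 10 mm above that face. z: pull direction, outwards along the swivel axis; x: away from that axis.
- pin (a joint): Travel of the spring pin in m: 0 fully home in a hole, 0.018 pulled right out. The 10 mm round-nosed pin enters its hole by 10 mm: pull it more than 0.010 to clear the plate; between holes it rests on the plate at 0.010. The spring pulls back with 7 N at 0 and 15 N at 0.018. Let go within about 3 mm of a hole, it snaps in.
- swivel (a joint): Angle of the caster in rad, counter-clockwise positive seen from outside along the swivel axis. 0: pin at the middle hole, wheel parallel to the rigid caster's. Holes at -0.785, 0, 0.785; starts at 0.785 (pin up the slope to the left, wheel and pedal opposite, down to the right). About 3 N at the knob turns it; it stays where left; stops at -1 and 1. The wheel reaches 91 mm above the plate.
- tread_top (a point): Middle of the upper face of the brake pedal's ribbed steel tread (42 mm radially, 58 mm wide), at the trailing end beyond the wheel, opposite the pin: 105 mm from the swivel axis, 75 mm above the index plate's face when up. It turns with the caster and is pressed inwards along the swivel axis, towards the board. z: the tread's normal, within 0.33 rad of the swivel axis; x: towards that axis.
- pedal (a joint): Angle of the brake pedal in rad about the wheel's axle: about 0 up (off), 0.32 fully down (brake on), about 24 mm of travel at the tread. Needs about 6 N and stays where it is left. In front of the tube there is room above it, so the tool may press it upright or tilted.
- rigid_caster: The other caster on the board, 170 mm beside the locking one (left or right of it): rigid, with a wheel of the same size, no pin, plate or pedal, its wheel pointing up and down the slope. Origin at table height below its middle.
- wheel_base: The upturned wooden base, 320 mm up the slope by 400 mm wide, sloping 30 degrees and lowest on the robot's side, with the tube trestle (two uprights 450 mm apart). Fixed. Origin at table height below the middle of the line through both casters, x axis level towards the high side, z up; the board's face is 90 mm above the origin.
- wrench: Loose steel wrench, 190 mm, lying in front of the base. Leave alone.
- tin: Loose low tin, 74 mm diameter, 60 mm tall, in front of the base. Leave alone.
- spare_wheel: Loose black caster wheel, 74 mm diameter, 26 mm thick, lying flat in front of the base. Leave alone.
- jar: Loose jar, 84 mm diameter, 130 mm tall, beside the base. Leave alone.
- carton: Loose cardboard carton, 90 x 140 x 160 mm, beside the base. Leave alone.
- oil: Loose oil bottle, 60 mm diameter, 170 mm tall, beside the base. Leave alone.
- hammer: Loose hammer lying beside the base. Leave alone.

How it is judged:
By the outcome, as a careful person would: the job done as asked, in the order asked, and still so for the second after the job is handed in, with the robot touching nothing.
It also fails if it takes over 45 s, if anything falls off the work surface, if the arm or the gripper's body presses on something with over 40 N, if the wrist force passes 120 N, or if a joint passes its speed limit or range.

## Robot

A 7-joint arm with a two-finger parallel gripper is mounted at the origin on the work surface. World frame = base frame: x ahead of the robot, y to its left, z up, the work surface at z = 0. Lengths are in m, angles in rad, forces in N, time in s.
With the tool pointing down it reaches from about 0.425 to 0.95 m from the base axis. Payload 16.7 kg.
Tool frame: the origin (TCP) lies at the very end of the fingers, on their centre line; the grasp point (between the pads) lies 19 mm behind it; z points along the fingers, y is the line along which they close (so a half turn about z gives the same grasp; the last joint's range is limited). The gripper opens to 94 mm and grips with 3 to 60 N. Pads are 16 mm wide; open, the fingers measure 119 mm over their backs; the gripper's body (75 mm by 177 mm) begins 78 mm behind the grasp point.
Start: joints at [-1.452, 0.426, 0.074, 1.606, -0.034, 1.111, -0.067], TCP at [0.179, 0.651, 0.205] pointing down, gripper open.
Joint ranges: [-2.85, 2.85], [-0.5, 2.14], [-1.23, 1.37], [0.21, 2.46], [-1.02, 4.16], [0.16, 2.05], [-2.73, 2.73]. Speed limits (rad/s): [1.89, 1.89, 2.39, 2.39, 3.01, 3.01, 3.01].

## Interface

Orientations are given as a 3x3 rotation matrix whose columns are the frame's x, y, z axes.
In Python, from station import arm, vision gives the robot as it stands.
- The arm moves only by the tool arm_command, never from a script. Its argument "plan" is a list of rows, each a list of 3 entries, a list of its own where there are three numbers: the shift along the tool's x, y, z in cm, then the turn, a rotation vector about the tool's x, y, z in degrees, then the finger opening in cm, from 0 to 9.4. A call has 1 to 10 rows; each row shifts and turns the commanded pose from where the row before left it, along the tool's axes as they then stand; what a row does not reach is not made up. A row lasts 1/8 s, in which the tool goes at most 62.5 mm and 10.7 degrees, less where a joint would pass 70% of its speed; a pose out of reach is approached as far as the arm can. A call is refused whole if a number of a shift passes 6.25 or a number of a turn 10.7, either way. A call with a gripper value outside its range is refused whole. The fingers move at their own pace and stop on an object; the grip force is fixed at half the most. Time passes only in rows, so rows that do not move let the fingers close. It gives the time, the measured TCP pose, the force, the opening and the grip force at its end, in the units of the state.
- arm.get_obs(): the state, without advancing time (a new reading comes with each control period).
- vision.read_camera(name): name is "scene" or "top" or "wrist"; returns the picture (384x512x3 uint8, blue, green, red); there is no depth.
- vision.camera_info(name): a dict with "fx", "fy", "cx", "cy" (pixels), "view" (4x4, takes a point from world to camera coordinates); the wrist camera has in their place "hand_eye" (4x4, takes a point from camera to tool coordinates, whose origin is the TCP and whose axes are the flange's). Camera axes: x right, y down, z forward; pixel columns grow to the right and rows downward; lengths in m; the calibration is good to about 2 mm. The wrist camera is an equidistant fisheye: a pixel r from the principal point sees the ray r / f radians off the axis. A picture is of the moment at which its call begins: read the wrist's pose just before it. camera_info takes no time and is no camera call.
- arm.sign_off(): hands the job in; it is judged then, once.
The state is a dict: "time": time; "q": joint angles; "qd": joint speeds; "effort": joint torques, N m; "position": TCP position; "ee_rot": TCP orientation; "ft_force": force on the tool from outside, world axes, zero at the start; "ft_torque": the same for the moment, N m; "grip_width": finger opening in m; "finger_force": force on a finger pad.
Only numpy, scipy, OpenCV 4.12 (cv2) and the standard library are available. Lean on these libraries where they do the work, as an engineer would, in place of code of your own. Each camera call takes 0.05 s, during which the arm holds its last target. There are 200 camera calls.

## Working session

There is one attempt and no reset: what is moved stays moved. The work goes in short steps, Python scripts to look and compute and a tool call to move; the robot and the scene stay as the last step left them, time stands still between calls to the robot, and variables do not carry over. Pictures are saved under pics/ and viewed, at most 10 in all, crops included, and the job is handed in when it is done.

Besides the shell and the picture viewer there is one more tool, called after "Request:" as name([rows], argument=value, ...), one row to a line, values as JSON. arm_command: Moves the arm, as the interface text tells. Its arguments: {"type":"object","properties":{"plan":{"type":"array"}},"required":["plan"]}

```bash
mkdir -p pics; ls; python3 - <<'E'
from station import arm, vision
import cv2,numpy as np
o=arm.get_obs();print(o)
for n in("scene","top"):
    im=vision.read_camera(n);cv2.imwrite(f"pics/{n}0.png",cv2.resize(im,(800,600),interpolation=cv2.INTER_CUBIC))
    print(n,vision.camera_info(n))
print(vision.camera_info("wrist"))
E
```

```text
pics
{'time': 0.0, 'q': array([-1.45149333,  0.42672985,  0.07385328,  1.6066183 , -0.03409183,
        1.11079441, -0.06708506]), 'qd': array([-7.62960407e-05,  1.45206027e-03, -1.99963945e-04, -1.12529657e-04,
        1.83257081e-05,  6.58814688e-04,  7.82812446e-04]), 'effort': array([-7.14749658e-04, -9.35794973e+01,  3.66684414e+00, -4.54187965e+01,
       -4.88118699e-02,  1.99840200e-02,  1.04749111e-04]), 'position': array([0.17918164, 0.65032158, 0.20477214]), 'ee_rot': array([[-9.64085351e-01,  2.65592504e-01, -2.41656599e-04],
       [ 2.65592594e-01,  9.64084523e-01, -1.26767896e-03],
       [-1.03708642e-04, -1.28633292e-03, -9.99999167e-01]]), 'ft_force': array([-0.82358853, -0.54284754,  0.07199872]), 'ft_torque': array([-0.01529197,  0.0063335 ,  0.01419727]), 'finger_force': 0.0, 'grip_width': 0.09434094974284783}
scene {'fx': 365.89654161676964, 'fy': 365.89654161676964, 'cx': 259.0628380251116, 'cy': 195.79032109365363, 'view': array([[ 0.01773351,  0.99974176, -0.01421034, -0.06056518],
       [ 0.86052023, -0.02249777, -0.50891923, -0.33104423],
       [-0.509107
[... 222 characters left out ...]
rray([[-0.00305631, -0.99998507, -0.00453053,  0.05933238],
       [-0.99558285,  0.00346793, -0.09382306,  0.51525686],
       [ 0.09383737,  0.00422376, -0.99557858,  1.19482023],
       [ 0.        ,  0.        ,  0.        ,  1.        ]])}
{'fx': 297.3186396354542, 'fy': 297.3186396354542, 'cx': 256.0653402233738, 'cy': 189.78407589125464, 'hand_eye': array([[ 4.02757976e-04, -9.68094822e-01, -2.50583824e-01,
         7.24972788e-02],
       [ 9.99999274e-01,  6.74417504e-04, -9.98238457e-04,
        -6.53790704e-05],
       [ 1.13538760e-03, -2.50583240e-01,  9.68094391e-01,
        -1.79139232e-01],
       [ 0.00000000e+00,  0.00000000e+00,  0.00000000e+00,
         1.00000000e+00]])}
```

View pics/scene0.png

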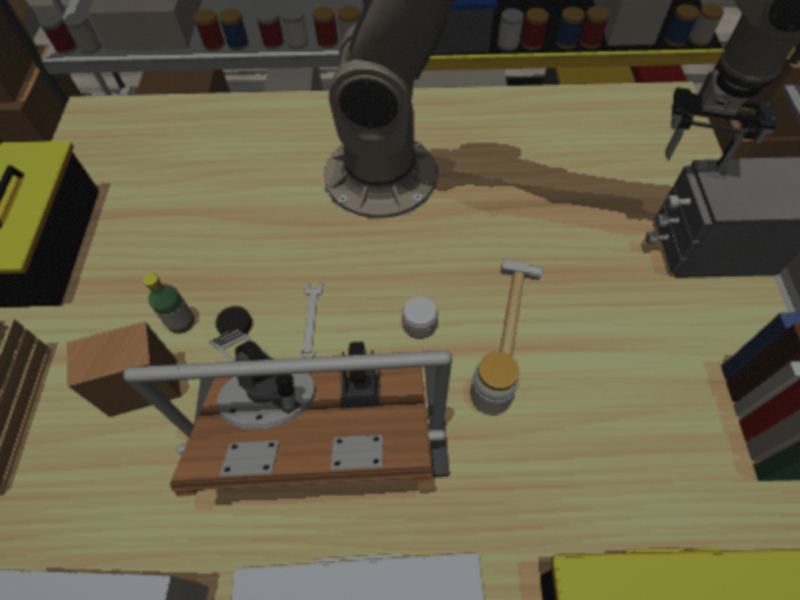

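View pics/top0.png

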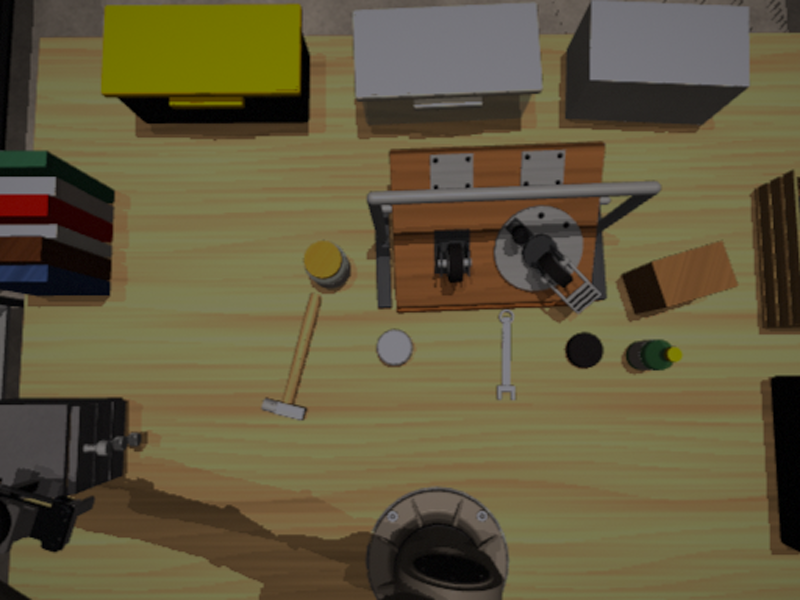

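The base is at x≈0.75, y≈-0.1. In the top picture the locking caster's plate is centred near (539,249), with the knob at (517,232) and the tread at (580,290). The tube runs from (372,198) to (657,187). I'll enlarge both views.

```bash
python3 - <<'E'
import cv2,numpy as np
from station import vision
a=vision.read_camera("top")[85:205,230:430];b=vision.read_camera("scene")[205:320,75:305]
a=cv2.resize(a,(800,480),interpolation=cv2.INTER_CUBIC);b=cv2.resize(b,None,fx=3.4,fy=3.4,interpolation=cv2.INTER_CUBIC)
f=lambda i:np.clip((i/255.)**.6*255,0,255).astype(np.uint8)
cv2.imwrite("pics/a.png",f(a));cv2.imwrite("pics/b.png",f(b));print(b.shape)
E
```

```text
(391, 782, 3)
```

View pics/a.png

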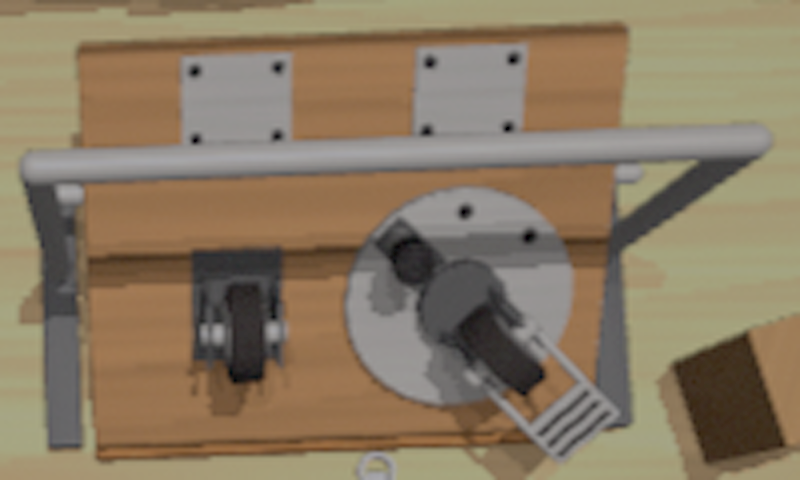

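View pics/b.png

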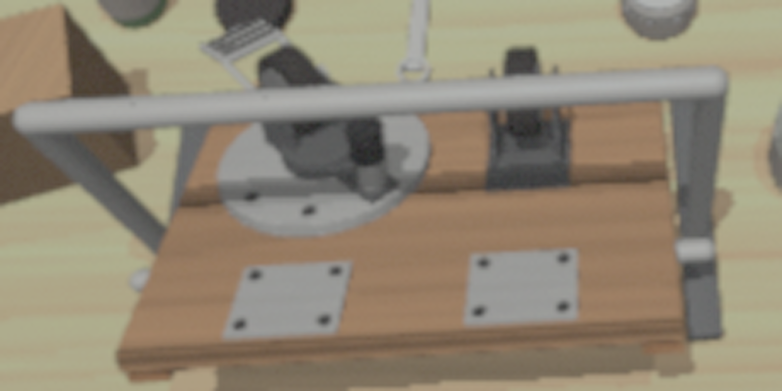

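```bash
cat > h.py <<'E'
import numpy as np
from station import arm, vision
from scipy.optimize import least_squares
c,s=np.cos(np.pi/6),.5
RB=np.array([[c,0,-s],[0,1,0],[s,0,c]])  # pivot axes in base frame
def frame(p):
    x,y,a=p[:3]; R=np.array([[np.cos(a),-np.sin(a),0],[np.sin(a),np.cos(a),0],[0,0,1]])
    o=np.array([x,y,.09])+R@np.array([0,-.085,0]); R2=R@RB
    return o+R2[:,2]*.012,R2
def proj(n,P):
    i=vision.camera_info(n);q=i["view"][:3,:3]@P+i["view"][:3,3]
    return np.array([i["fx"]*q[0]/q[2]+i["cx"],i["fy"]*q[1]/q[2]+i["cy"]])
E
cat > fit.py <<'E'
from h import *
k=.0495; T=lambda y:[.156,.085+y,.162]
A={'tl':(22,167),'tr':(772,138),'pl':(459,297),'mh':(465,211),'rh':(530,236),'kn':(411,258),'tread':(567,420)}
B={'tl':(727,82),'tr':(15,118),'mh':(309,211),'rh':(252,197),'kn':(368,130),'tread':(243,38)}
M={'tl':T(.225),'tr':T(-.225),'pl':[0,0,0],'mh':[.07,0,0],'rh':[k,-k,0],'kn':[k,k,.065],'tread':[-.0742,-.0742,.075]}
def res(p):
    o,R=frame(p);r=[]
    for n,D,sc,of in(("top",A,4,(230,85)),("scene",B,3.4,(75,205))):
        for q,px in D.items(): r.append(proj(n,o+R@np.array(M[q]))-(np.array(px)+.5)/sc-np.array(of)+.5)
    return np.ravel(r)
f=least_squares(res,[.75,-.1,0],loss='soft_l1')
print(f.x,np.degrees(f.x[2]));print(res(f.x).reshape(-1,2).round(1).tolist())
o,R=frame(f.x);print(o,R)
for q in M:print(q,(o+R@np.array(M[q])).round(4))
E
python3 fit.py
```

```text
[ 0.62318796 -0.11346373  0.0329735 ] 1.8892423919828163
[[3.1, -0.6], [-4.6, 0.1], [0.1, 0.3], [-0.1, -0.4], [-0.3, -0.6], [0.7, 1.7], [2.0, 0.7], [-3.0, 0.5], [6.1, 0.3], [1.0, 0.3], [0.8, 0.5], [-0.1, -1.1], [-0.3, -0.1]]
[ 0.61999346 -0.19861533  0.1003923 ] [[ 0.86555465 -0.03296753 -0.49972821]
 [ 0.02855071  0.99945642 -0.01648376]
 [ 0.5         0.          0.8660254 ]]
tl [0.6638 0.113  0.3187]
tr [ 0.6787 -0.3368  0.3187]
pl [ 0.62   -0.1986  0.1004]
mh [ 0.6806 -0.1966  0.1354]
rh [ 0.6645 -0.2467  0.1251]
kn [ 0.6287 -0.1488  0.1814]
tread [ 0.5207 -0.2761  0.1282]
```

```bash
cat >> h.py <<'E'
from scipy.spatial.transform import Rotation as Ro
P=[0.62319,-0.11346,0.03297]
o,R2=frame(P)
def tool(psi): return R2@Ro.from_euler('z',psi,degrees=True).as_matrix()@np.diag([-1,1,-1.])
def plan(wps,grip,start=None):
    """wps: (pivot-frame pos or ('w',pos), R, nrows)"""
    if start is None:
        ob=arm.get_obs();p,R=ob["position"],ob["ee_rot"]
    else: p,R=start
    for q,Rt,n in wps:
        tgt=np.array(q[1]) if q[0]=='w' else o+R2@np.array(q); p0=p
        for i in range(n):
            dr=Ro.from_matrix(R.T@Rt).as_rotvec(degrees=True)/(n-i)
            d=(R.T@((tgt-p)/(n-i)))*100
            d=d.round(2);dr=dr.round(1)
            print([d.tolist(),dr.tolist(),grip])
            p=p+R@d/100;R=R@Ro.from_rotvec(dr,degrees=True).as_matrix()
        print('#',p.round(4))
    return p,R
E
python3 - <<'E'
from h import *
R0=arm.get_obs()["ee_rot"]
for q in([.0495,.0495,.2],[.0495,.0495,.03]):print(o+R2@np.array(q))
s=plan([(('w',[.36,.50,.40]),R0,5),(('w',[.46,.20,.42]),tool(30),6)],9.4)
plan([([.0495,.0495,.16],tool(30),8)],6,s)
E
```

```text
[ 0.56126279 -0.15102178  0.29834739]
[ 0.6462166  -0.14821984  0.15112307]
[[-4.29, -1.94, -3.9], [0.0, 0.0, 0.0], 9.4]
[[-4.28, -1.95, -3.9], [0.0, 0.0, 0.0], 9.4]
[[-4.29, -1.94, -3.9], [0.0, 0.0, 0.0], 9.4]
[[-4.28, -1.95, -3.89], [0.0, 0.0, 0.0], 9.4]
[[-4.29, -1.94, -3.9], [0.0, 0.0, 0.0], 9.4]
# [0.36 0.5  0.4 ]
[[-2.93, -4.38, -0.33], [0.6, -5.1, -7.7], 9.4]
[[-2.34, -4.73, -0.05], [0.6, -5.1, -7.7], 9.4]
[[-1.68, -5.01, 0.19], [0.5, -5.1, -7.7], 9.4]
[[-0.96, -5.18, 0.35], [0.6, -5.1, -7.7], 9.4]
[[-0.23, -5.26, 0.45], [0.6, -5.1, -7.7], 9.4]
[[0.52, -5.23, 0.5], [0.5, -5.2, -7.7], 9.4]
# [0.46 0.2  0.42]
[[2.03, -3.94, 2.38], [0.0, -0.0, 0.0], 6]
[[2.04, -3.94, 2.37], [0.0, -0.0, 0.0], 6]
[[2.03, -3.94, 2.38], [0.0, -0.0, 0.0], 6]
[[2.04, -3.94, 2.37], [0.0, -0.0, 0.0], 6]
[[2.03, -3.94, 2.38], [0.0, -0.0, 0.0], 6]
[[2.04, -3.93, 2.37], [0.0, -0.0, 0.0], 6]
[[2.03, -3.94, 2.38], [0.0, -0.0, 0.0], 6]
[[2.04, -3.93, 2.37], [0.0, -0.0, 0.0], 6]
# [ 0.5812 -0.1503  0.2637]
```

Request:
arm_command([
  [[-4.3, -1.9, -3.9], [0, 0, 0], 9.4],
  [[-4.3, -1.9, -3.9], [0, 0, 0], 9.4],
  [[-4.3, -1.9, -3.9], [0, 0, 0], 9.4],
  [[-4.3, -1.9, -3.9], [0, 0, 0], 9.4],
  [[-4.3, -1.9, -3.9], [0, 0, 0], 9.4],
])

```text
time: 0.82
position: [0.3623, 0.5007, 0.4018]
ee_rot: [[-0.964, 0.266, -0.0], [0.266, 0.964, 0.0], [0.0, 0.0, -1.0]]
ft_force: [1.5, 0.5, -0.1]
grip_width: 0.0942
finger_force: 0.0
```

Request:
arm_command([
  [[-2.9, -4.4, -0.3], [0.6, -5.1, -7.7], 9.4],
  [[-2.3, -4.7, 0], [0.6, -5.1, -7.7], 9.4],
  [[-1.7, -5.0, 0.2], [0.6, -5.1, -7.7], 9.4],
  [[-1, -5.2, 0.3], [0.6, -5.1, -7.7], 9.4],
  [[-0.2, -5.2, 0.4], [0.6, -5.1, -7.7], 9.4],
  [[0.5, -5.2, 0.5], [0.6, -5.1, -7.7], 9.4],
])

```text
time: 1.58
position: [0.4609, 0.2016, 0.4206]
ee_rot: [[-0.73, -0.464, 0.502], [-0.529, 0.848, 0.015], [-0.432, -0.255, -0.865]]
ft_force: [1.5, 0.2, 0.7]
grip_width: 0.0939
finger_force: 0.0
```

```bash
python3 - <<'E'
from h import *
ob=arm.get_obs();print(ob["time"],ob["position"],ob["q"],ob["ft_force"])
plan([([.0495,.0495,.16],tool(30),9)],6)
E
```

```text
1.575 [0.46085396 0.20164435 0.42059234] [-1.12425912 -0.31623377  0.23306969  2.02555014  0.51973228  1.1143158
  1.08339082] [1.5096259  0.2405294  0.70838848]
[[1.85, -3.49, 2.12], [-0.0, 0.0, 0.0], 6]
[[1.85, -3.49, 2.12], [-0.0, 0.0, 0.0], 6]
[[1.85, -3.5, 2.12], [-0.0, 0.0, 0.0], 6]
[[1.85, -3.49, 2.12], [-0.0, 0.0, 0.1], 6]
[[1.84, -3.5, 2.12], [-0.0, 0.0, 0.0], 6]
[[1.84, -3.5, 2.12], [-0.0, 0.0, 0.1], 6]
[[1.83, -3.5, 2.13], [-0.1, 0.0, 0.0], 6]
[[1.84, -3.51, 2.12], [-0.0, 0.0, 0.1], 6]
[[1.82, -3.5, 2.12], [-0.1, 0.0, 0.0], 6]
# [ 0.5813 -0.1503  0.2637]
```

Request:
arm_command([
  [[1.85, -3.5, 2.1], [0, 0, 0], 6],
  [[1.85, -3.5, 2.1], [0, 0, 0], 6],
  [[1.85, -3.5, 2.1], [0, 0, 0], 6],
  [[1.85, -3.5, 2.1], [0, 0, 0], 6],
  [[1.85, -3.5, 2.1], [0, 0, 0], 6],
  [[1.85, -3.5, 2.1], [0, 0, 0], 6],
  [[1.85, -3.5, 2.1], [0, 0, 0], 6],
  [[1.85, -3.5, 2.1], [0, 0, 0], 6],
  [[1.85, -3.5, 2.1], [0, 0, 0], 6],
])

```text
time: 2.7
position: [0.578, -0.1517, 0.2638]
ee_rot: [[-0.734, -0.46, 0.499], [-0.525, 0.851, 0.013], [-0.431, -0.252, -0.866]]
ft_force: [0.1, 1.0, 0.3]
grip_width: 0.0598
finger_force: 0.0
```

```bash
python3 - <<'E'
from h import *
import cv2
cv2.imwrite("pics/x.png",vision.read_camera("top")) if 0 else 0
ob=arm.get_obs();print(ob["time"],ob["position"],ob["q"],ob["ft_force"])
im=vision.read_camera("wrist")
H=vision.camera_info("wrist")["hand_eye"];i=vision.camera_info("wrist")
def wp(P,ob):
    t=ob["ee_rot"].T@(P-ob["position"]);q=H[:3,:3].T@(t-H[:3,3])
    th=np.arctan2(np.hypot(q[0],q[1]),q[2]);u=q[:2]/np.hypot(q[0],q[1])*th*i["fx"];return u+[i["cx"],i["cy"]]
k=.0495
for n,q in dict(knobtop=[k,k,.065],mh=[.07,0,0],rh=[k,-k,0],tread=[-.0742,-.0742,.075]).items():
    u=wp(o+R2@np.array(q),ob);print(n,u.round(1),(u*1.5625).round())
cv2.imwrite("pics/w1.png",cv2.resize(im,(800,600),interpolation=cv2.INTER_CUBIC))
E
```

```text
2.7 [ 0.57800407 -0.15174132  0.26378055] [-1.22484145 -0.39935351  1.22829643  2.16553801  0.55835316  0.63934365
  1.83236409] [0.10134438 0.98502701 0.25288899]
knobtop [256.2 194.6] [400. 304.]
mh [211.3 174.2] [330. 272.]
rh [183.  138.8] [286. 217.]
tread [206.2  16.2] [322.  25.]
```

View pics/w1.png

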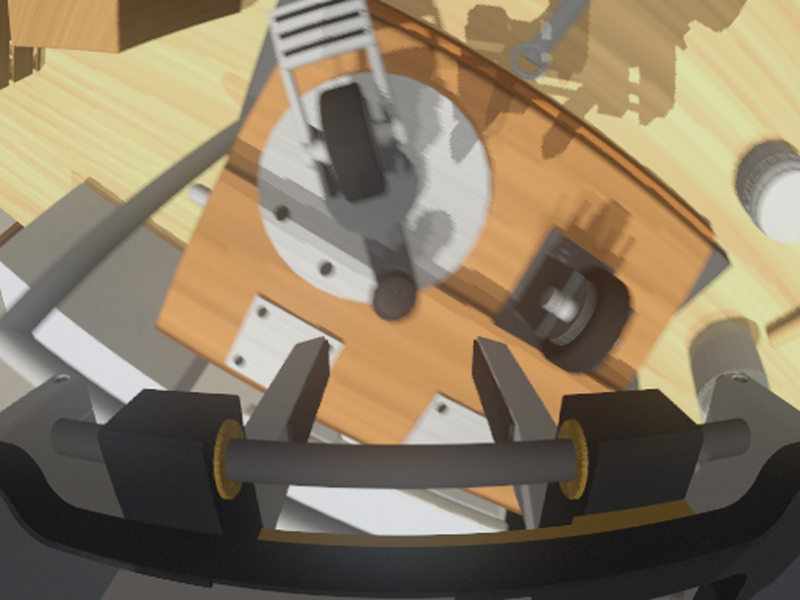

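The knob's top is near (394,290) and the holes at (326,268) and (282,213), 2–4 mm off the prediction. I'll apply a small shift and descend.

```bash
cat >> h.py <<'E'
o=o+R2@np.array([-.001,-.002,0])
def piv():
    ob=arm.get_obs(); p=R2.T@(ob["position"]-o)
    Rr=R2.T@ob["ee_rot"]@np.diag([-1,1,-1.])
    print('t',ob["time"],'piv mm',(p*1e3).round(1),'rv',Ro.from_matrix(Rr).as_rotvec(degrees=True).round(1),'f_piv',(R2.T@ob["ft_force"]).round(1),'q',ob["q"].round(2),ob["grip_width"],ob["finger_force"])
E
python3 - <<'E'
from h import *
piv();plan([([.0485,.049,.12],tool(30),2),([.0485,.049,.034],tool(30),4)],6)
E
```

```text
t 2.75 piv mm [ 45.8  43.4 160. ] rv [-0.3  0.3 29.6] f_piv [-1.8 -4.3 -0.5] q [-1.23 -0.4   1.24  2.16  0.56  0.64  1.84] 0.05986148958807498 0.0
[[-0.27, 0.19, 2.0], [-0.1, -0.2, -0.2], 6]
[[-0.26, 0.18, 2.0], [-0.1, -0.1, -0.2], 6]
# [ 0.5996 -0.1523  0.2281]
[[-0.0, 0.0, 2.15], [-0.0, -0.0, 0.0], 6]
[[-0.0, 0.0, 2.15], [-0.0, -0.0, 0.0], 6]
[[-0.0, 0.0, 2.15], [-0.0, -0.0, 0.0], 6]
[[-0.0, 0.01, 2.15], [-0.0, -0.0, 0.0], 6]
# [ 0.6425 -0.1508  0.1536]
```

Request:
arm_command([
  [[-0.3, 0.2, 2], [0, 0, 0], 6],
  [[-0.3, 0.2, 2], [0, 0, 0], 6],
  [[0, 0, 0], [0, 0, 0], 6],
])

```text
time: 3.12
position: [0.6008, -0.1401, 0.2311]
ee_rot: [[-0.731, -0.465, 0.499], [-0.527, 0.849, 0.018], [-0.432, -0.25, -0.866]]
ft_force: [0.3, -0.1, -0.2]
grip_width: 0.0601
finger_force: 0.0
```

```bash
python3 - <<'E'
from h import *
piv();plan([([.0485,.049,.034],tool(30),4)],6)
E
```

```text
t 3.125 piv mm [ 51.4  61.1 121.8] rv [ 0.1  0.  30.2] f_piv [ 0.1 -0.1 -0.3] q [-1.44 -0.49  1.37  2.17  0.78  0.65  1.63] 0.06010067703984057 0.0
[[0.22, -0.23, 2.2], [0.0, 0.0, 0.1], 6]
[[0.21, -0.23, 2.19], [0.0, 0.0, 0.0], 6]
[[0.22, -0.22, 2.2], [0.0, 0.0, 0.1], 6]
[[0.21, -0.23, 2.19], [0.1, 0.0, 0.0], 6]
# [ 0.6426 -0.1508  0.1536]
```

```bash
cat > kin.py <<'E'
from h import *
import itertools
D=[([-1.45149333,.42672985,.07385328,1.6066183,-.03409183,1.11079441,-.06708506],[.17918164,.65032158,.20477214],[[-.964085,.265592,-.000242],[.265592,.964084,-.001268],[-.0001,-.001286,-1]]),
([-1.12425912,-.31623377,.23306969,2.02555014,.51973228,1.1143158,1.08339082],[.46085396,.20164435,.42059234],[[-0.73,-0.464,0.502],[-0.529,0.848,0.015],[-0.432,-0.255,-0.865]]),
([-1.22484145,-.39935351,1.22829643,2.16553801,.55835316,.63934365,1.83236409],[.57800407,-.15174132,.26378055],[[-0.734,-0.46,0.499],[-0.525,0.851,0.013],[-0.431,-0.252,-0.866]]),
([-1.44,-.49,1.37,2.17,.78,.65,1.63],[.6008,-.1401,.2311],[[-0.731,-0.465,0.499],[-0.527,0.849,0.018],[-0.432,-0.25,-0.866]])]
def fk(q,sg,L):
    d1,d3,d5,d7,a1,a2,a3,o1,o7=L
    R=np.eye(3);p=np.array([0,0,d1]);Z=lambda t:Ro.from_euler('z',t).as_matrix();Y=lambda t:Ro.from_euler('y',t).as_matrix()
    R=R@Z(sg[0]*q[0]+o1);p=p+R@[a1,0,0];R=R@Y(q[1])@Z(sg[1]*q[2]);p=p+R@[a2,0,d3];R=R@Y(q[3]);p=p+R@[a3-a2,0,0]
    R=R@Z(sg[2]*q[4]);p=p+R@[0,0,d5];R=R@Y(q[5])@Z(sg[3]*q[6]+o7);p=p+R@[0,0,d7];return p,R
if __name__=="__main__":
    best=None
    for sg in itertools.product([-1,1],repeat=4):
      for o7 in(0,np.pi/2,np.pi,-np.pi/2):
        def r(L):
            out=[]
            for q,p,R in D:
                a,b=fk(q,sg,L);out+=[a-p,.5*(b-np.array(R)).ravel()]
            return np.concatenate([*out,.02*np.array(L[4:7])])
        f=least_squares(r,[.35,.42,.4,.3,0,0,0,0,o7])
        if best is None or f.cost<best[0]:best=(f.cost,sg,f.x,r(f.x).round(3))
    print(best)
E
python3 kin.py
```

```text
(np.float64(0.0007270325448539679), (-1, -1, -1, -1), array([ 0.53416518,  0.7046702 ,  0.78028597,  0.45588844, -0.11029301,
       -0.11003754,  0.12954754, -0.03972268,  1.53440535]), array([-0.025,  0.004, -0.001,  0.   ,  0.002, -0.   ,  0.002, -0.   ,
        0.   ,  0.   , -0.   ,  0.   ,  0.004,  0.003,  0.006, -0.002,
        0.003, -0.   , -0.001, -0.   , -0.01 ,  0.005, -0.008,  0.   ,
       -0.004, -0.006, -0.009, -0.002,  0.003,  0.   , -0.001, -0.   ,
       -0.01 ,  0.005, -0.008, -0.   , -0.   ,  0.003,  0.004, -0.003,
        0.004, -0.   ,  0.   ,  0.   , -0.01 ,  0.004, -0.007, -0.   ,
       -0.002, -0.002,  0.003]))
```

```bash
cat >> h.py <<'E'
import json
def log():
    ob=arm.get_obs();open("log.jsonl","a").write(json.dumps([ob["q"].tolist(),ob["position"].tolist(),ob["ee_rot"].tolist()])+"\n")
E
python3 - <<'E'
from h import *
piv();log()
plan([(('w',[.585,-.14,.264]),tool(30),2),(('w',[.46,.20,.42]),tool(30),8)],6)
E
```

```text
t 3.125 piv mm [ 51.4  61.1 121.8] rv [ 0.1  0.  30.2] f_piv [ 0.1 -0.1 -0.3] q [-1.44 -0.49  1.37  2.17  0.78  0.65  1.63] 0.06010067703984057 0.0
[[-0.14, -0.04, -1.82], [0.0, 0.0, 0.1], 6]
[[-0.13, -0.04, -1.82], [0.1, 0.0, 0.1], 6]
# [ 0.585  -0.1401  0.264 ]
[[-1.93, 3.85, -2.4], [-0.0, 0.0, 0.0], 6]
[[-1.93, 3.85, -2.4], [-0.0, 0.0, 0.0], 6]
[[-1.93, 3.85, -2.4], [-0.0, 0.0, 0.0], 6]
[[-1.93, 3.85, -2.4], [-0.0, 0.0, 0.0], 6]
[[-1.93, 3.85, -2.4], [-0.0, 0.0, 0.0], 6]
[[-1.93, 3.85, -2.4], [-0.0, 0.0, 0.0], 6]
[[-1.93, 3.85, -2.4], [-0.0, 0.0, 0.0], 6]
[[-1.92, 3.86, -2.4], [-0.0, 0.0, 0.0], 6]
# [0.46 0.2  0.42]
```

Request:
arm_command([
  [[-0.1, 0, -1.8], [0, 0, 0], 6],
  [[-0.1, 0, -1.8], [0, 0, 0], 6],
  [[-1.9, 3.8, -2.4], [0, 0, 0], 6],
  [[-1.9, 3.8, -2.4], [0, 0, 0], 6],
])

```text
time: 3.62
position: [0.5517, -0.0576, 0.3023]
ee_rot: [[-0.736, -0.46, 0.497], [-0.523, 0.852, 0.014], [-0.43, -0.25, -0.867]]
ft_force: [1.5, 1.0, 1.4]
grip_width: 0.0604
finger_force: 0.0
```

```bash
python3 -c "
from h import *
piv();log()"
```

```text
t 3.625 piv mm [ 46.9 145.2 206.6] rv [-0.1  0.2 29.9] f_piv [2.1 0.9 0.5] q [-1.17 -0.43  0.9   2.19  0.64  0.78  1.54] 0.06035963708192033 0.0
```

Request:
arm_command([
  [[-1.9, 3.8, -2.4], [0, 0, 0], 6],
  [[-1.9, 3.8, -2.4], [0, 0, 0], 6],
  [[-1.9, 3.8, -2.4], [0, 0, 0], 6],
  [[-1.9, 3.8, -2.4], [0, 0, 0], 6],
  [[-1.9, 3.8, -2.4], [0, 0, 0], 6],
])

```text
time: 4.25
position: [0.4737, 0.153, 0.3985]
ee_rot: [[-0.736, -0.462, 0.495], [-0.525, 0.851, 0.014], [-0.428, -0.25, -0.869]]
ft_force: [0.1, -0.5, -1.0]
grip_width: 0.0601
finger_force: 0.0
```

```bash
python3 -c "
from h import *
piv();log();print(arm.get_obs()['position'])"
```

```text
t 4.25 piv mm [ 33.5 358.3 325.5] rv [-0.1  0.3 30. ] f_piv [-0.4 -0.5 -0.9] q [-1.15 -0.37  0.34  2.08  0.55  1.07  1.14] 0.060115427371422274 0.0
[0.47372738 0.15302635 0.39851183]
```

```bash
cat > kin2.py <<'E'
from h import *
Z=lambda t:Ro.from_euler('z',t).as_matrix();Y=lambda t:Ro.from_euler('y',t).as_matrix()
def fk(q,L):
    t=np.reshape(L[:15],(5,3)); o1,o7=L[15:17]; eps=L[17:22]
    R=Z(-q[0]+o1);p=R@t[0]          # shoulder
    R=R@Y(q[1]+eps[0])@Z(-q[2]+eps[1]);p=p+R@t[1]
    R=R@Y(q[3]+eps[2]);p=p+R@t[2]; R=R@Z(-q[4]+eps[3]);p=p+R@t[3]
    R=R@Y(q[5]+eps[4]);R=R@Z(-q[6]+o7);p=p+R@t[4]
    return p,R
L0=np.array([0,0,.4, 0,0,.45, 0,0,0, 0,0,.4, 0,0,.35, 0,np.pi/2]+[0]*5)
def fit():
    import kin
    D=kin.D+[json.loads(l) for l in open("log.jsonl")]
    def r(L):
        out=[]
        for q,p,R in D:
            a,b=fk(q,L);out+=[(a-p),.2*(b-np.array(R)).ravel()]
        return np.concatenate([*out,.003*(L-L0)])
    f=least_squares(r,L0);return f.x,r(f.x)
if __name__=="__main__":
    x,e=fit();print(x.round(3).tolist());n=(len(e)-len(x))//12
    print((e[:12*n].reshape(n,12)*1e3).round(1))
    np.save("L.npy",x)
E
python3 kin2.py
```

```text
[0.001, -0.025, 0.281, 0.002, -0.02, 0.554, -0.003, -0.02, 0.044, -0.003, 0.002, 0.444, -0.001, 0.0, 0.37, 0.0, 1.571, -0.0, 0.0, 0.0, -0.001, 0.0]
[[ 0.  -0.   0.  -0.  -0.1  0.1 -0.1  0.  -0.  -0.1 -0.   0. ]
 [ 0.   0.1 -0.1  0.1 -0.1  0.  -0.1  0.  -0.1 -0.1 -0.1  0.1]
 [ 0.  -0.1  0.1  0.  -0.1  0.  -0.  -0.  -0.   0.1 -0.1 -0.1]
 [ 0.2  0.7  0.8 -0.3  0.3 -0.2  0.3  0.3  0.2 -0.1  0.4 -0.2]
 [-0.2 -0.7 -0.7  0.1 -0.1  0.  -0.1 -0.   0.  -0.  -0.   0. ]
 [ 0.   0.  -0.1  0.1 -0.   0.  -0.1 -0.  -0.  -0.  -0.1  0. ]
 [-0.  -0.  -0.   0.1 -0.   0.1 -0.  -0.  -0.  -0.  -0.1  0. ]]
```

```bash
cat > ik.py <<'E'
from kin2 import *
L=np.load("L.npy")
lo=np.array([-2.85,-.5,-1.23,.21,-1.02,.16,-2.73]);hi=np.array([2.85,2.14,1.37,2.46,4.16,2.05,2.73])
def err(q,p,R):
    a,b=fk(q,L);return np.concatenate([a-p,.3*Ro.from_matrix(b.T@R).as_rotvec()])
def ik(p,R,q0,w=1e-3,qr=None):
    qr=q0 if qr is None else qr
    f=least_squares(lambda q:np.concatenate([err(q,p,R),w*(q-qr)]),np.clip(q0,lo+.01,hi-.01),bounds=(lo,hi))
    return f.x,np.abs(err(f.x,p,R)).max()
if __name__=="__main__":
    rng=np.random.default_rng(0)
    for psi in(30,-15,0,60,-45,90,-90):
      for q in([.0485,.049,.034],[.0485,.049,.12],[.07,0,.05]):
        res=[]
        for k in range(25):
            x,e=ik(o+R2@np.array(q),tool(psi),rng.uniform(lo,hi),1e-5)
            if e<5e-4: res.append((np.minimum(x-lo,hi-x).min(),x))
        if res:
            m=max(res,key=lambda t:t[0]);print(psi,q,round(m[0],2),m[1].round(2))
        else:print(psi,q,'none')
E
python3 ik.py
```

```text
30 [0.0485, 0.049, 0.034] 0.2 [ 1.02  0.38 -0.96  2.09  0.62  0.36  1.76]
30 [0.0485, 0.049, 0.12] 0.28 [ 1.06  0.15 -0.89  2.1  -0.01  0.44  2.34]
30 [0.07, 0, 0.05] 0.25 [ 1.1   0.4  -0.98  2.01  0.47  0.42  1.99]
-15 [0.0485, 0.049, 0.034] 0.21 [ 1.05  0.4  -1.    2.09  0.67  0.37  0.93]
-15 [0.0485, 0.049, 0.12] 0.29 [-0.41  0.06  0.67  2.17 -0.42  0.45  1.92]
-15 [0.07, 0, 0.05] 0.25 [-0.04  0.26  0.38  2.07 -0.7   0.41  2.23]
0 [0.0485, 0.049, 0.034] 0.18 [ 0.96  0.36 -0.89  2.09  0.54  0.34  1.31]
0 [0.0485, 0.049, 0.12] 0.29 [-0.54  0.07  0.81  2.17 -0.45  0.46  2.22]
0 [0.07, 0, 0.05] 0.25 [ 1.1   0.4  -0.98  2.01  0.48  0.42  1.46]
60 [0.0485, 0.049, 0.034] 0.2 [ 1.01  0.38 -0.96  2.09  0.62  0.36  2.29]
60 [0.0485, 0.049, 0.12] 0.02 [-0.96  0.2   1.35  2.18 -0.79  0.55 -2.69]
60 [0.07, 0, 0.05] 0.09 [-0.18  0.28  0.56  2.07 -0.81  0.45 -2.64]
-45 [0.0485, 0.049, 0.034] 0.21 [ 1.05  0.4  -1.02  2.09  0.69  0.38  0.39]
-45 [0.0485, 0.049, 0.12] 0.29 [-0.54  0.07  0.81  2.17 -0.45  0.46  1.43]
-45 [0.07, 0, 0.05] 0.25 [ 1.06  0.38 -0.93  2.01  0.42  0.41  0.72]
90 [0.0485, 0.049, 0.034] 0.16 [-0.11  0.25  0.36  2.15 -0.72  0.32 -2.26]
90 [0.0485, 0.049, 0.12] 0.23 [-0.5   0.07  0.77  2.16 -0.45  0.46 -2.5 ]
90 [0.07, 0, 0.05] 0.22 [ 0.27  0.25  0.02  2.05 -0.46  0.38 -2.43]
-90 [0.0485, 0.049, 0.034] 0.2 [ 1.06  0.41 -1.03  2.08  0.71  0.39 -0.41]
-90 [0.0485, 0.049, 0.12] 0.29 [-0.17  0.06  0.41  2.15 -0.37  0.45  0.56]
-90 [0.07, 0, 0.05] 0.26 [ 1.08  0.39 -0.95  2.01  0.45  0.42 -0.09]
```

```bash
cat > sim.py <<'E'
from ik import *
def J(q):
    return np.array([(err(q+1e-5*e,*fk(q,L))-err(q-1e-5*e,*fk(q,L)))/2e-5 for e in np.eye(7)]).T*-1
def sim(q,wps,show=True):
    q=np.array(q,float)
    for t,Rt,n in wps:
        t=np.array(t[1]) if t[0]=='w' else o+R2@np.array(t)
        p0,R0=fk(q,L);rv=Ro.from_matrix(R0.T@Rt).as_rotvec();m=n*5;qs=q.copy();vm=0
        for i in range(1,m+1):
            pt=p0+(t-p0)*i/m;R=R0@Ro.from_rotvec(rv*i/m).as_matrix()
            for _ in range(2):
                e=err(q,pt,R);Jq=J(q);dq=np.linalg.pinv(Jq,rcond=1e-3)@e
                q=np.clip(q+dq*1.0,lo,hi)
            
        if show:print(np.round(p0+t-p0,3),'q',q.round(2),'e',np.abs(err(q,t,Rt)).max().round(4))
    return q
if __name__=="__main__":
    import kin
    # sign check + verification against the first moves
    q=kin.D[0][0];R0=np.array(kin.D[0][2])
    sim(q,[(('w',[.3623,.5007,.4018]),R0,5),(('w',[.4609,.2016,.4206]),np.array(kin.D[1][2]),6),(('w',[.578,-.1517,.2638]),tool(30),9)])
    print(np.round(kin.D[1][0],2),np.round(kin.D[2][0],2))
    q=arm.get_obs()["q"];dn=Z(0)@np.diag([-1,1,-1.])
    for a in([[.6,.2,.48],[.78,-.15,.48]],[[.65,.2,.55],[.85,-.2,.5]],[[.5,.4,.45],[.7,.25,.45],[.82,-.15,.45]]):
        print('--');sim(q,[(('w',x),dn,8) for x in a]+[([.05,.05,.2],tool(20),8),([.0485,.049,.034],tool(20),5)])
E
python3 sim.py
```

```text
[0.362 0.501 0.402] q [-1.19  0.23  0.18  1.46 -0.04  1.46  0.29] e 0.0
[0.461 0.202 0.421] q [-1.13 -0.32  0.24  2.03  0.52  1.12  1.08] e 0.0
[ 0.578 -0.152  0.264] q [-1.25 -0.44  1.23  2.16  0.62  0.67  1.78] e 0.0
[-1.12 -0.32  0.23  2.03  0.52  1.11  1.08] [-1.22 -0.4   1.23  2.17  0.56  0.64  1.83]
--
[0.6  0.2  0.48] q [-0.92  0.29  0.7   1.29 -0.19  1.62  1.32] e 0.0
[ 0.78 -0.15  0.48] q [-0.16  0.67  0.71  0.78 -0.43  1.8   1.89] e 0.0
[ 0.561 -0.153  0.298] q [-0.5  -0.14  0.69  2.14 -0.05  0.6   2.2 ] e 0.0
[ 0.643 -0.151  0.154] q [-0.1   0.25  0.35  2.15 -0.71  0.32  2.73] e 0.0195
--
[0.65 0.2  0.55] q [-0.79  0.43  0.72  0.99 -0.29  1.82  1.38] e 0.0
[ 0.85 -0.2   0.5 ] q [ 0.15  0.98  0.62  0.21 -0.6   2.05  1.76] e 0.056
[ 0.561 -0.153  0.298] q [-0.44 -0.13  0.63  2.14 -0.08  0.6   2.22] e 0.0
[ 0.643 -0.151  0.154] q [-0.1   0.25  0.34  2.15 -0.71  0.32  2.73] e 0.0184
--
[0.5  0.4  0.45] q [-1.11  0.28  0.46  1.33 -0.12  1.56  0.9 ] e 0.0
[0.7  0.25 0.45] q [-0.71  0.5   0.52  1.04 -0.24  1.65  1.3 ] e 0.0
[ 0.82 -0.15  0.45] q [-0.08  0.73  0.53  0.68 -0.35  1.79  1.83] e 0.0
[ 0.561 -0.153  0.298] q [-0.29 -0.11  0.51  2.13 -0.13  0.6   2.26] e 0.0
[ 0.643 -0.151  0.154] q [-0.08  0.25  0.32  2.15 -0.69  0.31  2.73] e 0.014
```

```bash
python3 - <<'E'
from sim import *
q0=arm.get_obs()["q"];dn=np.diag([-1,1,-1.])
a=np.radians
arc=[([.0685*np.cos(a(t)),.0685*np.sin(a(t)),.048],tool(-15+25*t/45),2) for t in(45,35,25,15,5,0)]
tail=[([.0485,.0485,.2],tool(10),8),([.0485,.0485,.034],tool(10),5)]+arc+[([.0685,0,.034],tool(-15),2),([.0685,0,.16],tool(-15),3),([-.02,0,.2],tool(-10),3),([-.105,0,.12],tool(-10),3),([-.105,0,.045],tool(-10),3)]
for b in([[.6,.2,.48],[.78,-.15,.48]],[[.5,.4,.45],[.7,.25,.45],[.82,-.15,.45]],[[.6,.2,.48],[.78,-.15,.48],[.7,-.25,.48]]):
    print('--');sim(q0,[(('w',x),dn,8) for x in b]+tail)
E
```

```text
--
[0.6  0.2  0.48] q [-0.92  0.29  0.7   1.29 -0.19  1.62  1.32] e 0.0
[ 0.78 -0.15  0.48] q [-0.16  0.67  0.71  0.78 -0.43  1.8   1.89] e 0.0
[ 0.56  -0.154  0.297] q [-0.5  -0.15  0.7   2.14 -0.05  0.6   2.02] e 0.0
[ 0.643 -0.151  0.154] q [-0.28  0.27  0.56  2.16 -0.87  0.35  2.73] e 0.0111
[ 0.636 -0.152  0.166] q [-0.31  0.24  0.59  2.16 -0.81  0.37  2.71] e 0.0
[ 0.642 -0.161  0.17 ] q [-0.31  0.26  0.62  2.14 -0.82  0.39  2.64] e 0.0
[ 0.648 -0.171  0.173] q [-0.31  0.27  0.64  2.12 -0.84  0.42  2.57] e 0.0
[ 0.652 -0.182  0.175] q [-0.3   0.29  0.66  2.1  -0.87  0.44  2.51] e 0.0
[ 0.654 -0.194  0.176] q [-0.29  0.3   0.68  2.09 -0.89  0.46  2.45] e 0.0
[ 0.654 -0.199  0.176] q [-0.29  0.31  0.69  2.08 -0.91  0.47  2.42] e 0.0
[ 0.661 -0.199  0.164] q [-0.26  0.33  0.65  2.08 -0.95  0.46  2.46] e 0.0
[ 0.599 -0.201  0.273] q [-0.54  0.04  0.91  2.08 -0.42  0.58  2.01] e 0.0
[ 0.502 -0.205  0.263] q [-0.46 -0.21  0.79  2.24 -0.09  0.56  1.85] e 0.0
[ 0.468 -0.206  0.151] q [-0.95 -0.14  1.37  2.43 -0.4   0.29  2.27] e 0.0107
[ 0.506 -0.204  0.086] q [ 1.26  0.34 -0.95  2.34 
[... 1718 characters left out ...]
  0.39  2.62] e 0.0
[ 0.648 -0.171  0.173] q [-0.29  0.27  0.61  2.12 -0.83  0.41  2.56] e 0.0
[ 0.652 -0.182  0.175] q [-0.28  0.28  0.63  2.1  -0.85  0.44  2.49] e 0.0
[ 0.654 -0.194  0.176] q [-0.27  0.29  0.65  2.09 -0.88  0.46  2.43] e 0.0
[ 0.654 -0.199  0.176] q [-0.27  0.3   0.66  2.08 -0.89  0.47  2.41] e 0.0
[ 0.661 -0.199  0.164] q [-0.24  0.33  0.63  2.08 -0.94  0.45  2.44] e 0.0
[ 0.599 -0.201  0.273] q [-0.5   0.04  0.87  2.08 -0.42  0.58  2.  ] e 0.0
[ 0.502 -0.205  0.263] q [-0.44 -0.2   0.77  2.24 -0.11  0.56  1.87] e 0.0
[ 0.468 -0.206  0.151] q [-0.93 -0.11  1.37  2.43 -0.5   0.3   2.36] e 0.0116
[ 0.506 -0.204  0.086] q [ 0.92  0.25 -0.56  2.36 -0.77  0.16  2.58] e 0.0154
```

```bash
python3 - <<'E'
from sim import *
q0=arm.get_obs()["q"];dn=np.diag([-1,1,-1.])
a=np.radians
arc=[([.0685*np.cos(a(t)),.0685*np.sin(a(t)),.048],tool(-20+20*t/45),2) for t in(45,22,0)]
W=lambda *x:('w',x)
tl=[([.0685,0,.034],tool(-20),2),([.0685,0,.14],tool(-20),3)]
pre=[(W(.5,.4,.45),dn,8),(W(.7,.25,.45),dn,6),(W(.82,-.15,.45),dn,8),(W(.58,-.15,.43),tool(0),6),([.0485,.0485,.12],tool(0),5),([.0485,.0485,.034],tool(0),3)]
q=sim(q0,pre+arc+tl)
for psi,tilt in((-20,30),(-20,15),(0,0),(-20,0),(-20,-10)):
    Rt=Ro.from_euler('y',30-tilt,degrees=True).as_matrix()@tool(psi); print('==',psi,tilt,Rt[:,2])
    sim(q,[([-.06,0,.2],Rt,4),([-.105,0,.12],Rt,3),([-.105,0,.045],Rt,3)])
E
```

```text
[0.5  0.4  0.45] q [-1.11  0.28  0.46  1.33 -0.12  1.56  0.9 ] e 0.0
[0.7  0.25 0.45] q [-0.71  0.5   0.52  1.04 -0.24  1.65  1.3 ] e 0.0
[ 0.82 -0.15  0.45] q [-0.08  0.73  0.53  0.68 -0.35  1.79  1.83] e 0.0
[ 0.58 -0.15  0.43] q [-0.35 -0.17  0.5   1.89 -0.02  0.89  1.78] e 0.0
[ 0.6   -0.153  0.228] q [-0.34  0.06  0.6   2.16 -0.41  0.45  2.18] e 0.0
[ 0.643 -0.151  0.154] q [-0.18  0.26  0.43  2.15 -0.78  0.33  2.51] e 0.0
[ 0.636 -0.152  0.166] q [-0.21  0.23  0.47  2.16 -0.73  0.35  2.46] e 0.0
[ 0.649 -0.174  0.173] q [-0.2   0.26  0.52  2.11 -0.76  0.4   2.34] e 0.0
[ 0.654 -0.199  0.176] q [-0.18  0.28  0.55  2.08 -0.82  0.44  2.25] e 0.0
[ 0.661 -0.199  0.164] q [-0.15  0.31  0.52  2.07 -0.86  0.42  2.29] e 0.0
[ 0.609 -0.201  0.255] q [-0.33  0.09  0.7   2.08 -0.48  0.55  1.97] e 0.0
== -20 30 [ 0.49972827  0.01648201 -0.8660254 ]
[ 0.467 -0.206  0.243] q [-0.26 -0.21  0.64  2.31 -0.18  0.53  1.79] e 0.0
[ 0.468 -0.206  0.151] q [-0.57 -0.    1.06  2.43 -0.81  0.35  2.46] e 0.0
[ 0.506 -0.204  0.086] q [ 0.69  0.23 -0.31  2.37 -1.02  0.16  2.73] e 0.0266
== -20 15 [ 0.258
[... 395 characters left out ...]
 -0.206  0.151] q [-0.29  0.27  0.7   2.05 -0.24  0.9   2.14] e 0.0
[ 0.506 -0.204  0.086] q [-0.22  0.42  0.62  2.03 -0.36  0.8   2.22] e 0.0
== -20 0 [-2.35325610e-04  1.64820136e-02 -9.99864135e-01]
[ 0.467 -0.206  0.243] q [-0.38  0.14  0.77  1.95 -0.13  1.1   1.69] e 0.0
[ 0.468 -0.206  0.151] q [-0.31  0.27  0.73  2.06 -0.25  0.9   1.81] e 0.0
[ 0.506 -0.204  0.086] q [-0.24  0.43  0.65  2.04 -0.38  0.8   1.89] e 0.0
== -20 -10 [-0.17385634  0.01648201 -0.98463309]
[ 0.467 -0.206  0.243] q [-0.36  0.29  0.77  1.84 -0.15  1.27  1.72] e 0.0
[ 0.468 -0.206  0.151] q [-0.3   0.4   0.73  1.93 -0.23  1.09  1.78] e 0.0
[ 0.506 -0.204  0.086] q [-0.25  0.54  0.66  1.9  -0.33  1.    1.83] e 0.0
```

```bash
python3 - <<'E'
from h import *
dn=np.diag([-1,1,-1.])
plan([(('w',[.5,.4,.45]),dn,6),(('w',[.7,.25,.45]),dn,4)],6)
E
```

```text
[[-2.85, 3.09, -0.47], [-1.2, 4.9, 5.2], 6]
[[-2.51, 3.34, -0.63], [-1.3, 4.9, 5.2], 6]
[[-2.14, 3.57, -0.76], [-1.2, 4.8, 5.2], 6]
[[-1.74, 3.76, -0.84], [-1.3, 4.9, 5.2], 6]
[[-1.32, 3.92, -0.88], [-1.2, 4.8, 5.2], 6]
[[-0.88, 4.03, -0.89], [-1.3, 4.9, 5.2], 6]
# [0.5  0.4  0.45]
[[-5.0, -3.75, -0.01], [0.0, -0.0, -0.0], 6]
[[-5.0, -3.75, -0.01], [0.0, -0.0, -0.0], 6]
[[-5.0, -3.74, -0.01], [0.0, -0.0, -0.0], 6]
[[-5.01, -3.75, -0.0], [0.0, -0.1, -0.0], 6]
# [0.7  0.25 0.45]
```

Request:
arm_command([
  [[-2.85, 3.1, -0.5], [-1.2, 4.9, 5.2], 6],
  [[-2.5, 3.3, -0.6], [-1.2, 4.9, 5.2], 6],
  [[-2.1, 3.6, -0.8], [-1.2, 4.9, 5.2], 6],
  [[-1.7, 3.8, -0.8], [-1.2, 4.9, 5.2], 6],
  [[-1.3, 3.9, -0.9], [-1.2, 4.9, 5.2], 6],
  [[-0.9, 4, -0.9], [-1.2, 4.9, 5.2], 6],
  [[-5, -3.7, 0], [0, 0, 0], 6],
  [[-5, -3.7, 0], [0, 0, 0], 6],
  [[-5, -3.7, 0], [0, 0, 0], 6],
  [[-5, -3.7, 0], [0, 0, 0], 6],
])

```text
time: 5.5
position: [0.7024, 0.2493, 0.4493]
ee_rot: [[-1.0, -0.001, -0.001], [-0.001, 1.0, -0.001], [0.001, -0.001, -1.0]]
ft_force: [-0.3, 0.3, 0.6]
grip_width: 0.0598
finger_force: 0.0
```

```bash
python3 - <<'E'
from h import *
piv();log();dn=np.diag([-1,1,-1.])
s=plan([(('w',[.82,-.15,.45]),dn,8)],6)
plan([(('w',[.58,-.15,.43]),tool(0),6)],6,s)
E
```

```text
t 5.5 piv mm [259.6 446.9 253.6] rv [-0.5 30.1 -1.8] f_piv [0.1 0.3 0.7] q [-0.73  0.51  0.55  1.05 -0.26  1.65  1.32] 0.05979643093737359 0.0
[[-1.46, -4.99, -0.01], [-0.0, -0.0, 0.0], 6]
[[-1.47, -4.99, -0.01], [-0.0, -0.0, 0.0], 6]
[[-1.46, -4.99, -0.01], [-0.0, -0.0, 0.0], 6]
[[-1.47, -4.99, -0.0], [-0.0, -0.0, 0.0], 6]
[[-1.46, -4.99, -0.01], [-0.0, -0.0, 0.0], 6]
[[-1.47, -5.0, -0.0], [-0.0, -0.0, 0.0], 6]
[[-1.46, -4.99, -0.01], [-0.0, -0.0, 0.0], 6]
[[-1.47, -5.0, -0.0], [-0.0, -0.1, 0.1], 6]
# [ 0.82 -0.15  0.45]
[[4.0, -0.0, 0.33], [-0.1, -5.0, -0.3], 6]
[[4.01, 0.02, -0.02], [-0.1, -5.0, -0.3], 6]
[[4.0, 0.04, -0.37], [-0.1, -5.0, -0.3], 6]
[[3.95, 0.06, -0.72], [-0.1, -5.0, -0.3], 6]
[[3.87, 0.08, -1.05], [-0.1, -5.0, -0.3], 6]
[[3.77, 0.1, -1.39], [-0.1, -5.0, -0.4], 6]
# [ 0.58 -0.15  0.43]
```

Request:
arm_command([
  [[-1.5, -5, 0], [0, 0, 0], 6],
  [[-1.5, -5, 0], [0, 0, 0], 6],
  [[-1.5, -5, 0], [0, 0, 0], 6],
  [[-1.5, -5, 0], [0, 0, 0], 6],
  [[-1.5, -5, 0], [0, 0, 0], 6],
  [[-1.5, -5, 0], [0, 0, 0], 6],
  [[-1.5, -5, 0], [0, 0, 0], 6],
  [[-1.5, -5, 0], [0, 0, 0], 6],
])

```text
time: 6.5
position: [0.8206, -0.1522, 0.4513]
ee_rot: [[-1.0, -0.002, 0.001], [-0.002, 1.0, 0.0], [-0.001, 0.0, -1.0]]
ft_force: [0.2, 0.9, 0.6]
grip_width: 0.0599
finger_force: 0.0
```

Request:
arm_command([
  [[4, 0, 0.3], [-0.1, -5, -0.3], 6],
  [[4, 0, 0], [-0.1, -5, -0.3], 6],
  [[4, 0, -0.4], [-0.1, -5, -0.3], 6],
  [[4, 0.1, -0.7], [-0.1, -5, -0.3], 6],
  [[3.9, 0.1, -1], [-0.1, -5, -0.3], 6],
  [[3.8, 0.1, -1.4], [-0.1, -5, -0.3], 6],
])

```text
time: 7.25
position: [0.596, -0.149, 0.4424]
ee_rot: [[-0.88, -0.027, 0.474], [-0.025, 1.0, 0.012], [-0.474, -0.001, -0.881]]
ft_force: [-0.1, -0.6, 1.1]
grip_width: 0.0597
finger_force: 0.0
```

```bash
python3 - <<'E'
from h import *
piv();log()
plan([([.0485,.0485,.11],tool(0),5)],6)
E
```

```text
t 7.25 piv mm [152.7  52.3 307.4] rv [-0.2  1.7 -0.3] f_piv [ 0.4 -0.6  1. ] q [-0.44 -0.14  0.58  1.82 -0.01  0.95  1.75] 0.059712080644128786 0.0
[[1.97, -0.07, 4.01], [-0.0, -0.3, -0.1], 6]
[[1.98, -0.07, 4.0], [-0.1, -0.4, -0.0], 6]
[[2.01, -0.07, 3.98], [-0.0, -0.3, -0.1], 6]
[[2.04, -0.07, 3.97], [-0.1, -0.4, -0.0], 6]
[[2.06, -0.07, 3.96], [-0.0, -0.3, -0.1], 6]
# [ 0.6046 -0.1526  0.2194]
```

Request:
arm_command([
  [[2, -0.1, 4], [0, -0.3, 0], 6],
  [[2, -0.1, 4], [0, -0.3, 0], 6],
  [[2, -0.1, 4], [0, -0.3, 0], 6],
  [[2, 0, 4], [0, -0.4, 0], 6],
  [[2, 0, 4], [0, -0.3, 0], 6],
  [[0, 0, 0], [0, 0, 0], 6],
])

```text
time: 8.0
position: [0.6036, -0.1541, 0.2164]
ee_rot: [[-0.871, -0.023, 0.491], [-0.022, 1.0, 0.008], [-0.491, -0.004, -0.871]]
ft_force: [-0.7, -0.1, 1.2]
grip_width: 0.0601
finger_force: 0.0
```

```bash
python3 - <<'E'
from h import *
import cv2
piv();log();ob=arm.get_obs()
im=vision.read_camera("wrist")
H=vision.camera_info("wrist")["hand_eye"];i=vision.camera_info("wrist")
def wp(P,ob):
    t=ob["ee_rot"].T@(P-ob["position"]);q=H[:3,:3].T@(t-H[:3,3])
    th=np.arctan2(np.hypot(q[0],q[1]),q[2]);u=q[:2]/np.hypot(q[0],q[1])*th*i["fx"];return u+[i["cx"],i["cy"]]
k=.0495
for n,q in dict(knobtop=[k,k,.065],pl=[0,0,0],mh=[.07,0,0],rh=[k,-k,0],tcp=[.0485,.0485,.034]).items():
    u=wp(o+R2@np.array(q),ob);print(n,u.round(1),(u*1.5625).round())
cv2.imwrite("pics/w2.png",cv2.resize(im,(800,600),interpolation=cv2.INTER_CUBIC))
plan([([.0485,.0485,.034],tool(0),4)],6)
E
```

```text
t 8.0 piv mm [ 46.1  47.  107.9] rv [-0.5  0.6 -0.4] f_piv [-0.1 -0.1  1.4] q [-0.42  0.1   0.68  2.15 -0.45  0.45  2.21] 0.06011301206969345 0.0
knobtop [260.  213.2] [406. 333.]
pl [208.9 143.7] [326. 225.]
mh [211.6 212.1] [331. 331.]
rh [164.1 192.9] [256. 301.]
tcp [258.7 201.1] [404. 314.]
[[-0.02, 0.06, 1.89], [-0.1, -0.1, -0.1], 6]
[[-0.01, 0.06, 1.89], [-0.1, -0.1, -0.1], 6]
[[-0.01, 0.05, 1.88], [-0.1, -0.1, -0.1], 6]
[[-0.0, 0.05, 1.89], [-0.2, -0.1, -0.1], 6]
# [ 0.6426 -0.1514  0.1536]
```

View pics/w2.png

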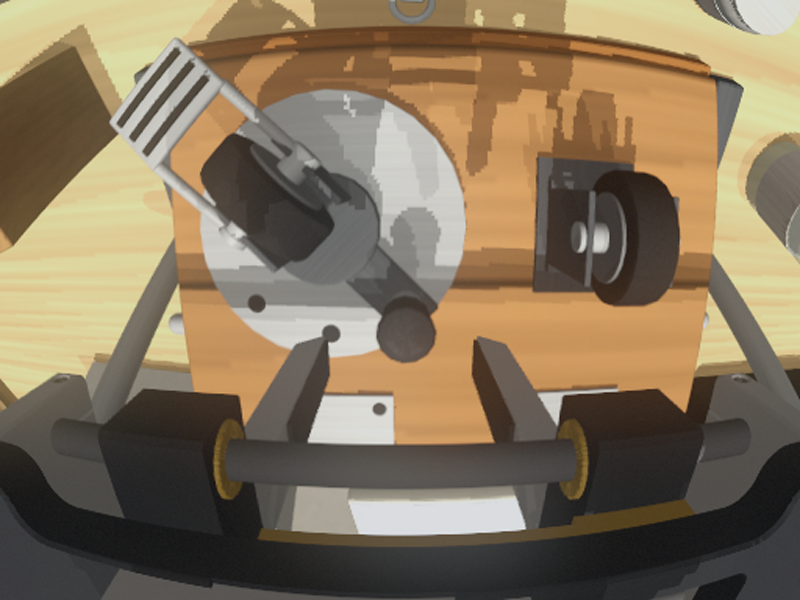

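The knob's top is at (406,330) against a predicted (406,333), and both holes fall within 3 px. The fit is good, so I'll descend and grip.

Request:
arm_command([
  [[-0.05, 0.08, 1.9], [0, -0.1, 0], 6],
  [[-0.05, 0.08, 1.9], [-0.1, -0.1, 0], 6],
  [[-0.05, 0.05, 1.9], [-0.1, -0.1, -0.1], 6],
  [[0, 0.05, 1.7], [-0.1, -0.1, -0.1], 6],
  [[0, 0, 0], [0, 0, 0], 6],
])

```text
time: 8.68
position: [0.6444, -0.1501, 0.1577]
ee_rot: [[-0.864, -0.031, 0.503], [-0.027, 1.0, 0.015], [-0.503, -0.001, -0.864]]
ft_force: [-1.0, -0.2, -0.2]
grip_width: 0.0596
finger_force: 0.0
```

```bash
python3 - <<'E'
from h import *
piv();log()
plan([([.0495,.0495,.034],tool(0),1)],6)
E
```

```text
t 8.675 piv mm [52.2 49.7 36.6] rv [-0.1 -0.2 -0.1] f_piv [-0.9 -0.1  0.3] q [-0.25  0.26  0.51  2.14 -0.8   0.35  2.52] 0.05962162552978513 0.0
[[0.27, -0.02, 0.26], [-0.1, 0.2, -0.1], 6]
# [ 0.6434 -0.1504  0.1541]
```

Request:
arm_command([
  [[0.3, 0, 0.2], [0, 0.2, 0], 6],
  [[0, 0, 0], [0, 0, 0], 2],
  [[0, 0, 0], [0, 0, 0], 2],
  [[0, 0, 0], [0, 0, 0], 2],
  [[0, 0, 0], [0, 0, 0], 2],
  [[0, 0, 0], [0, 0, 0], 2],
])

```text
time: 9.43
position: [0.6417, -0.1501, 0.1534]
ee_rot: [[-0.866, -0.031, 0.499], [-0.028, 1.0, 0.014], [-0.499, -0.001, -0.867]]
ft_force: [-4.2, -1.1, 4.5]
grip_width: 0.0276
finger_force: 30.0
```

```bash
python3 - <<'E'
from h import *
piv();log()
E
```

```text
t 9.425 piv mm [47.6 49.8 34.2] rv [-0.1  0.1 -0.1] f_piv [-1.4 -1.   6. ] q [-0.24  0.27  0.51  2.14 -0.81  0.35  2.53] 0.027642393720791282 30.00326693058014
```

Request:
arm_command([
  [[0, 0, -0.5], [0, 0, 0], 2],
  [[0, 0, -0.5], [0, 0, 0], 2],
  [[0, 0, -0.5], [0, 0, 0], 2],
  [[0, 0, 0], [0, 0, 0], 2],
])

```text
time: 9.93
position: [0.6341, -0.1501, 0.1661]
ee_rot: [[-0.866, -0.031, 0.498], [-0.028, 1.0, 0.014], [-0.498, -0.002, -0.867]]
ft_force: [7.8, -5.0, -11.8]
grip_width: 0.0278
finger_force: 30.0
```

```bash
python3 - <<'E'
from h import *
piv();log()
a=np.radians
# arc about the axis, current actual pose as start; grip centre moves from 45 to 0 deg
ob=arm.get_obs();p=R2.T@(ob["position"]-o);print(np.hypot(*p[:2]),np.degrees(np.arctan2(p[1],p[0])))
r=.0690
plan([([r*np.cos(a(t)),r*np.sin(a(t)),p[2]],tool(-20+20*t/45),1) for t in np.linspace(45,0,10)[1:]],2)
E
```

```text
t 9.925 piv mm [47.4 50.  49.1] rv [-0.1  0.1 -0. ] f_piv [  0.7  -5.3 -14. ] q [-0.28  0.24  0.55  2.15 -0.75  0.37  2.48] 0.027832831579208052 29.995808601379395
0.06892291454796956 46.51034749795302
[[-0.54, -0.56, 0.0], [-0.1, -0.1, 2.2], 2]
# [ 0.6389 -0.1556  0.1688]
[[-0.39, -0.47, 0.0], [-0.0, -0.0, 2.2], 2]
# [ 0.6423 -0.1603  0.1707]
[[-0.36, -0.48, 0.0], [-0.0, -0.0, 2.2], 2]
# [ 0.6452 -0.1653  0.1723]
[[-0.34, -0.5, 0.0], [-0.0, 0.0, 2.3], 2]
# [ 0.6478 -0.1705  0.1737]
[[-0.31, -0.51, 0.0], [-0.0, 0.0, 2.2], 2]
# [ 0.65   -0.176   0.1748]
[[-0.29, -0.53, 0.0], [-0.0, 0.0, 2.2], 2]
# [ 0.6518 -0.1817  0.1758]
[[-0.26, -0.54, 0.0], [-0.0, 0.0, 2.2], 2]
# [ 0.6531 -0.1875  0.1764]
[[-0.24, -0.56, 0.0], [-0.0, 0.0, 2.3], 2]
# [ 0.654  -0.1935  0.1768]
[[-0.21, -0.56, 0.0], [-0.0, 0.0, 2.2], 2]
# [ 0.6544 -0.1995  0.177 ]
```

Request:
arm_command([
  [[-0.4, -0.5, 0], [0, 0, 2.2], 2],
  [[-0.4, -0.5, 0], [0, 0, 2.2], 2],
  [[-0.35, -0.5, 0], [0, 0, 2.2], 2],
  [[-0.35, -0.5, 0], [0, 0, 2.2], 2],
  [[-0.3, -0.5, 0], [0, 0, 2.2], 2],
  [[-0.3, -0.5, 0], [0, 0, 2.2], 2],
])

```text
time: 10.68
position: [0.6521, -0.1768, 0.1751]
ee_rot: [[-0.852, 0.163, 0.498], [0.199, 0.98, 0.02], [-0.485, 0.116, -0.867]]
ft_force: [14.0, 14.8, -7.7]
grip_width: 0.0276
finger_force: 30.0
```

```bash
python3 - <<'E'
from h import *
piv();log();ob=arm.get_obs();p=R2.T@(ob["position"]-o);print(np.hypot(*p[:2]),np.degrees(np.arctan2(p[1],p[0])))
a=np.radians;r=.0685
plan([([r*np.cos(a(t)),r*np.sin(a(t)),p[2]],tool(-20+20*t/45),1) for t in (15,10,5,0.5)],2)
E
```

```text
t 10.675 piv mm [66.7 22.8 48.3] rv [  0.2   0.1 -13.1] f_piv [  8.7  14.3 -13.9] q [-0.26  0.28  0.6   2.09 -0.81  0.44  2.33] 0.02756561219047271 29.98545080423355
0.07052544696209868 18.84729584923166
[[-0.06, -0.51, -0.0], [0.2, -0.2, 0.2], 2]
# [ 0.6517 -0.1819  0.1748]
[[-0.26, -0.53, -0.0], [-0.0, 0.0, 2.2], 2]
# [ 0.6531 -0.1876  0.1755]
[[-0.23, -0.55, -0.0], [-0.0, 0.0, 2.2], 2]
# [ 0.6539 -0.1935  0.1758]
[[-0.19, -0.51, -0.0], [-0.0, 0.0, 2.0], 2]
# [ 0.6543 -0.1989  0.176 ]
```

Request:
arm_command([
  [[-0.1, -0.5, 0], [0, 0, 0.5], 2],
  [[-0.25, -0.55, 0], [0, 0, 2.2], 2],
  [[-0.25, -0.55, 0], [0, 0, 2.2], 2],
  [[-0.2, -0.5, 0], [0, 0, 2], 2],
  [[0, 0, 0], [0, 0, 0], 2],
])

```text
time: 11.3
position: [0.6573, -0.2007, 0.1787]
ee_rot: [[-0.823, 0.265, 0.503], [0.316, 0.949, 0.017], [-0.472, 0.173, -0.864]]
ft_force: [24.8, 8.6, -1.5]
grip_width: 0.0277
finger_force: 30.0
```

```bash
python3 - <<'E'
from h import *
import cv2
piv();log();ob=arm.get_obs()
im=vision.read_camera("wrist")
H=vision.camera_info("wrist")["hand_eye"];i=vision.camera_info("wrist")
def wp(P,ob):
    t=ob["ee_rot"].T@(P-ob["position"]);q=H[:3,:3].T@(t-H[:3,3])
    th=np.arctan2(np.hypot(q[0],q[1]),q[2]);u=q[:2]/np.hypot(q[0],q[1])*th*i["fx"];return u+[i["cx"],i["cy"]]
k=.0495
for n,q in dict(knobtop=[.07,0,.08],pl=[0,0,0],rh=[k,-k,0],lh=[k,k,0],tread=[-.105,0,.075],treadL=[-.105,.029,.075],treadR=[-.105,-.029,.075]).items():
    u=wp(o+R2@np.array(q),ob);print(n,u.round(1),(u*1.5625).round())
cv2.imwrite("pics/w3.png",cv2.resize(im,(800,600),interpolation=cv2.INTER_CUBIC))
E
```

```text
t 11.3 piv mm [72.4 -1.4 49.2] rv [  0.1  -0.2 -20. ] f_piv [ 21.    7.8 -13.9] q [-0.23  0.3   0.62  2.06 -0.85  0.47  2.28] 0.027659401410089175 29.990228712558746
knobtop [257.2 245.4] [402. 383.]
pl [225.5 119.8] [352. 187.]
rh [191.  199.6] [298. 312.]
lh [307.3 158.1] [480. 247.]
tread [150.7 -41.4] [236. -65.]
treadL [198.7 -61.2] [310. -96.]
treadR [106.3 -18.6] [166. -29.]
```

View pics/w3.png

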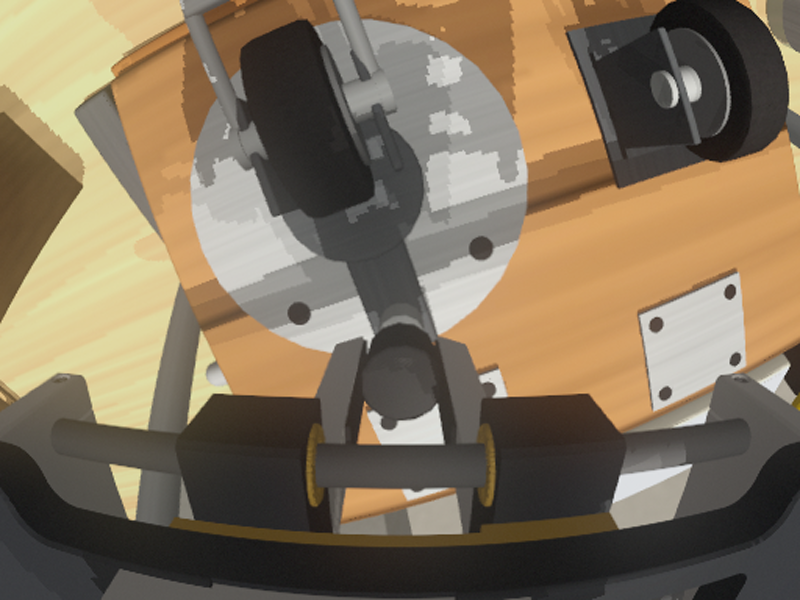

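The knob's top at (400,385) matches the prediction for swivel 0, and the arm points at the middle hole between the two visible ones (299,314) and (481,248). I'll open to let the pin snap in.

Request:
arm_command([
  [[0, 0, 0.3], [0, 0, 0], 2],
  [[0, 0, 0], [0, 0, 0], 4.5],
  [[0, 0, 0], [0, 0, 0], 4.5],
  [[0, 0, 0], [0, 0, 0], 4.5],
])

```text
time: 11.85
position: [0.6547, -0.2035, 0.1738]
ee_rot: [[-0.824, 0.268, 0.498], [0.317, 0.948, 0.014], [-0.469, 0.17, -0.867]]
ft_force: [0.3, 0.4, 0.1]
grip_width: 0.0446
finger_force: 0.0
```

```bash
python3 - <<'E'
from h import *
import cv2
piv();log();ob=arm.get_obs()
im=vision.read_camera("wrist")
H=vision.camera_info("wrist")["hand_eye"];i=vision.camera_info("wrist")
def wp(P,ob):
    t=ob["ee_rot"].T@(P-ob["position"]);q=H[:3,:3].T@(t-H[:3,3])
    th=np.arctan2(np.hypot(q[0],q[1]),q[2]);u=q[:2]/np.hypot(q[0],q[1])*th*i["fx"];return u+[i["cx"],i["cy"]]
k=.0495
for n,q in dict(home=[.07,0,.065],out10=[.07,0,.075],rh=[k,-k,0],lh=[k,k,0]).items():
    u=wp(o+R2@np.array(q),ob);print(n,(((u-[180,150])*5)).round())
c=im[150:270,180:330]
cv2.imwrite("pics/w4.png",cv2.resize(c,None,fx=5,fy=5,interpolation=cv2.INTER_CUBIC))
E
```

```text
t 11.85 piv mm [67.6 -4.  46.3] rv [ -0.1   0.1 -20.1] f_piv [ 0.3  0.4 -0. ] q [-0.22  0.3   0.61  2.06 -0.86  0.47  2.29] 0.0445891001696799 0.0
home [420. 460.]
out10 [422. 497.]
rh [ 79. 276.]
lh [666.  67.]
```

View pics/w4.png

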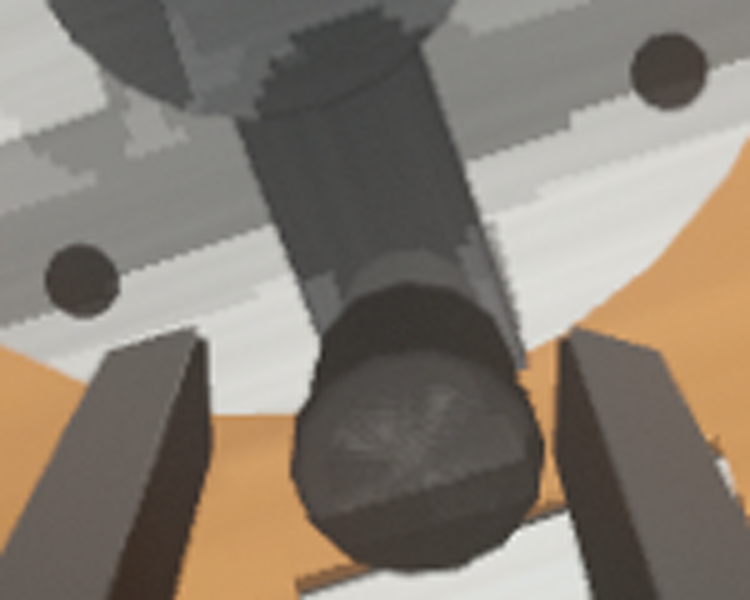

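The knob top is centred at (418,462), which matches home (420,460) and not pin-out (422,497). The pin is in. I'll back out and move over the pedal.

```bash
python3 - <<'E'
from sim import *
piv();Rt=Ro.from_euler('y',15,degrees=True).as_matrix()@tool(-20)
w=[([.0676,0,.056],tool(-20),1),([.0676,0,.14],tool(-20),3),([-.06,0,.2],Rt,4),([-.107,0,.115],Rt,3)]
plan(w,4.5);sim(arm.get_obs()["q"],w+[([-.107,0,.045],Rt,3)])
E
```

```text
t 11.9 piv mm [67.6 -4.1 46.3] rv [ -0.1   0.1 -20.1] f_piv [ 0.3 -0.3  0.7] q [-0.22  0.3   0.61  2.06 -0.86  0.47  2.29] 0.04484028530228196 0.0
[[0.14, 0.38, -0.98], [-0.1, -0.0, -0.1], 4.5]
# [ 0.6497 -0.1996  0.1823]
[[0.0, -0.0, -2.8], [-0.0, -0.0, -0.0], 4.5]
[[0.01, -0.0, -2.8], [-0.0, -0.0, -0.0], 4.5]
[[0.0, -0.01, -2.8], [-0.0, -0.0, -0.0], 4.5]
# [ 0.6077 -0.201   0.255 ]
[[3.0, -1.09, -1.5], [1.2, 3.5, 0.0], 4.5]
[[3.08, -1.12, -1.28], [1.2, 3.6, 0.1], 4.5]
[[3.16, -1.16, -1.07], [1.1, 3.5, 0.0], 4.5]
[[3.21, -1.17, -0.85], [1.2, 3.6, 0.1], 4.5]
# [ 0.4673 -0.2056  0.2431]
[[0.72, -0.29, 3.14], [-0.0, -0.0, -0.0], 4.5]
[[0.73, -0.29, 3.14], [-0.0, -0.0, -0.0], 4.5]
[[0.72, -0.3, 3.15], [-0.0, -0.0, -0.0], 4.5]
# [ 0.4691 -0.2056  0.146 ]
[ 0.65  -0.2    0.182] q [-0.24  0.28  0.63  2.08 -0.83  0.46  2.27] e 0.0
[ 0.608 -0.201  0.255] q [-0.41  0.09  0.78  2.09 -0.5   0.55  1.99] e 0.0
[ 0.467 -0.206  0.243] q [-0.44 -0.07  0.79  2.13 -0.07  0.82  1.65] e 0.0
[ 0.469 -0.206  0.146] q [-0.37  0.13  0.81  2.25 -0.38  0.61  1.97] e 0.0
[ 0.504 -0.204  0.085] q [-0.23  0.31  0.66  2.24 -0.65  0.51  2.19] e 0.0
```

Request:
arm_command([
  [[0.1, 0.4, -1], [0, 0, 0], 4.5],
  [[0, 0, -2.8], [0, 0, 0], 4.5],
  [[0, 0, -2.8], [0, 0, 0], 4.5],
  [[0, 0, -2.8], [0, 0, 0], 4.5],
  [[3, -1.1, -1.5], [1.2, 3.5, 0], 4.5],
  [[3.1, -1.1, -1.3], [1.2, 3.6, 0], 3],
  [[3.1, -1.1, -1.1], [1.2, 3.5, 0], 2],
  [[3.2, -1.2, -0.8], [1.2, 3.6, 0], 0],
  [[0, 0, 0], [0, 0, 0], 0],
  [[0, 0, 0], [0, 0, 0], 0],
])

```text
time: 13.15
position: [0.4692, -0.2048, 0.2441]
ee_rot: [[-0.918, 0.3, 0.259], [0.314, 0.949, 0.013], [-0.242, 0.093, -0.966]]
ft_force: [1.0, 0.8, 0.2]
grip_width: 0.0011
finger_force: 0.0
```

```bash
python3 - <<'E'
from h import *
import cv2
piv();ob=arm.get_obs();im=vision.read_camera("wrist")
H=vision.camera_info("wrist")["hand_eye"];i=vision.camera_info("wrist")
def wp(P,ob):
    t=ob["ee_rot"].T@(P-ob["position"]);q=H[:3,:3].T@(t-H[:3,3])
    th=np.arctan2(np.hypot(q[0],q[1]),q[2]);u=q[:2]/np.hypot(q[0],q[1])*th*i["fx"];return u+[i["cx"],i["cy"]]
for n,q in dict(tread=[-.105,0,.075],inL=[-.084,.029,.075],outR=[-.126,-.029,.075],knob=[.07,0,.065]).items():
    print(n,(wp(o+R2@np.array(q),ob)*1.5625).round())
cv2.imwrite("pics/w5.png",cv2.resize(im,(800,600),interpolation=cv2.INTER_CUBIC))
Rt=Ro.from_euler('y',15,degrees=True).as_matrix()@tool(-20)
plan([([-.107,0,.09],Rt,4),([-.107,0,.045],Rt,6)],0)
E
```

```text
t 13.15 piv mm [-57.8   0.8 199.9] rv [ -2.4  14.9 -20. ] f_piv [ 1.   0.8 -0.3] q [-0.48 -0.08  0.82  2.13 -0.06  0.83  1.63] 0.001139403660777743 0.0
tread [392. 268.]
inL [442. 283.]
outR [343. 254.]
knob [472. 491.]
[[0.43, -0.19, 2.97], [-0.0, 0.0, 0.0], 0]
[[0.43, -0.2, 2.97], [-0.1, 0.0, 0.0], 0]
[[0.44, -0.2, 2.97], [-0.0, 0.0, 0.0], 0]
[[0.43, -0.2, 2.97], [-0.1, 0.1, 0.1], 0]
# [ 0.4817 -0.2052  0.1243]
[[-0.18, 0.06, 0.72], [0.0, -0.0, -0.0], 0]
[[-0.18, 0.06, 0.73], [0.0, -0.0, -0.0], 0]
[[-0.19, 0.06, 0.72], [0.0, -0.0, -0.0], 0]
[[-0.18, 0.06, 0.73], [0.0, -0.0, -0.0], 0]
[[-0.19, 0.06, 0.72], [0.0, -0.0, -0.0], 0]
[[-0.18, 0.07, 0.73], [0.0, -0.0, -0.0], 0]
# [ 0.5041 -0.2044  0.0853]
```

View pics/w5.png

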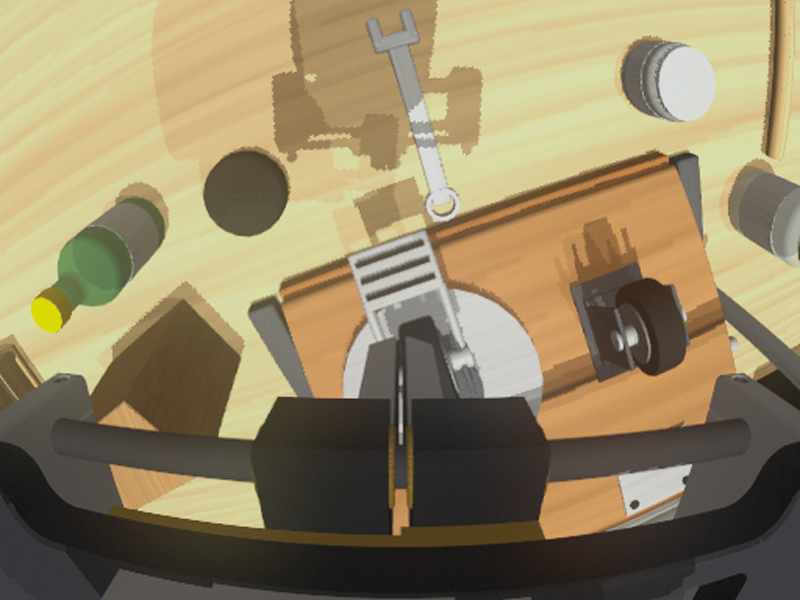

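The tread centre is near (396,268) against a predicted (392,268), and the wheel is now parallel to the rigid one. Next I'll press the pedal.

Request:
arm_command([
  [[0.5, -0.2, 3], [0, 0, 0], 0],
  [[0.5, -0.2, 3], [0, 0, 0], 0],
  [[0.5, -0.2, 3], [0, 0, 0], 0],
  [[0.5, -0.2, 3], [0, 0, 0], 0],
  [[0, 0, 0], [0, 0, 0], 0],
])

```text
time: 13.82
position: [0.4776, -0.2048, 0.1205]
ee_rot: [[-0.919, 0.301, 0.253], [0.314, 0.949, 0.012], [-0.237, 0.09, -0.967]]
ft_force: [-0.0, 0.2, 1.0]
grip_width: 0.0006
finger_force: 0.0
```

```bash
python3 - <<'E'
from h import *
piv()
Rt=Ro.from_euler('y',15,degrees=True).as_matrix()@tool(-20)
plan([([-.110,0,.048],Rt,7)],0)
E
```

```text
t 13.825 piv mm [-112.4    0.5   88.7] rv [ -2.5  15.2 -20. ] f_piv [0.5 0.2 0.9] q [-0.37  0.22  0.82  2.25 -0.52  0.58  2.09] 0.0005788061541550944 0.0
[[-0.18, 0.06, 0.55], [-0.1, -0.0, 0.0], 0]
[[-0.18, 0.05, 0.55], [-0.0, -0.0, 0.0], 0]
[[-0.18, 0.05, 0.55], [-0.1, -0.0, 0.0], 0]
[[-0.18, 0.05, 0.55], [-0.0, -0.1, 0.0], 0]
[[-0.17, 0.06, 0.56], [-0.1, -0.0, 0.0], 0]
[[-0.18, 0.05, 0.55], [-0.0, -0.1, 0.0], 0]
[[-0.17, 0.06, 0.56], [-0.1, -0.0, 0.1], 0]
# [ 0.5    -0.2045  0.0864]
```

Request:
arm_command([
  [[-0.15, 0.05, 0.5], [0, 0, 0], 0],
  [[-0.15, 0.05, 0.5], [0, 0, 0], 0],
  [[-0.15, 0.05, 0.5], [0, 0, 0], 0],
  [[-0.15, 0.05, 0.5], [0, 0, 0], 0],
  [[-0.15, 0.05, 0.5], [0, 0, 0], 0],
  [[-0.15, 0.05, 0.5], [0, 0, 0], 0],
])

```text
time: 14.58
position: [0.4942, -0.204, 0.0952]
ee_rot: [[-0.919, 0.3, 0.256], [0.314, 0.949, 0.014], [-0.238, 0.093, -0.967]]
ft_force: [-9.9, -1.3, 2.7]
grip_width: 0.0006
finger_force: 4.2
```

```bash
python3 -c "
from h import *
piv()"
```

```text
t 14.575 piv mm [-110.6    0.8   58.4] rv [ -2.4  15.1 -20.1] f_piv [-7.2 -0.9  7.3] q [-0.3   0.29  0.75  2.24 -0.64  0.54  2.18] 0.0005849295954571477 4.172797356804949
```

Request:
arm_command([
  [[-0.1, 0, 0.3], [0, 0, 0], 0],
  [[-0.1, 0, 0.3], [0, 0, 0], 0],
  [[0, 0, 0], [0, 0, 0], 0],
])

```text
time: 14.95
position: [0.4971, -0.2047, 0.0901]
ee_rot: [[-0.919, 0.301, 0.255], [0.315, 0.949, 0.015], [-0.238, 0.094, -0.967]]
ft_force: [-18.4, 1.0, 18.4]
grip_width: 0.0004
finger_force: 13.3
```

```bash
python3 -c "
from h import *
piv()"
```

```text
t 14.95 piv mm [-110.7   -0.    52.6] rv [ -2.3  15.1 -20.1] f_piv [-6.7  1.6 25.2] q [-0.28  0.31  0.73  2.23 -0.66  0.53  2.2 ] 0.0004018632371274122 13.279604563722387
```

Request:
arm_command([
  [[0, 0, 0.15], [0, 0, 0], 0],
  [[0, 0, 0], [0, 0, 0], 0],
])

```text
time: 15.2
position: [0.4975, -0.2052, 0.0893]
ee_rot: [[-0.918, 0.302, 0.256], [0.316, 0.949, 0.014], [-0.239, 0.094, -0.967]]
ft_force: [-28.1, 1.6, 38.1]
grip_width: 0.0007
finger_force: 22.8
```

```bash
python3 -c "
from h import *
piv()"
```

```text
t 15.2 piv mm [-110.8   -0.6   51.7] rv [ -2.3  15.  -20.2] f_piv [-5.2  2.5 47. ] q [-0.28  0.31  0.73  2.23 -0.66  0.53  2.2 ] 0.0006779607771668272 22.8248435491696
```

The pedal has reached a hard stop: 47 N with under 1 mm more travel. I'll retreat and check.

Request:
arm_command([
  [[0.1, 0, -0.5], [0, 0, 0], 0],
  [[0.4, 0, -2], [0, 0, 0], 0],
  [[0.5, 0, -4], [0, 0, 0], 0],
  [[0.5, 0, -5], [0, 0, 0], 0],
  [[2, 0, -5], [0, 0, 0], 0],
  [[2, 0, -2], [0, 0, 0], 0],
  [[0, 0, 0], [0, 0, 0], 0],
])

```text
time: 16.08
position: [0.4111, -0.1862, 0.2405]
ee_rot: [[-0.921, 0.293, 0.257], [0.309, 0.951, 0.026], [-0.237, 0.104, -0.966]]
ft_force: [0.7, -0.5, 0.6]
grip_width: 0.0006
finger_force: 0.0
```

```bash
python3 - <<'E'
from h import *
import cv2
piv();ob=arm.get_obs();im=vision.read_camera("wrist")
H=vision.camera_info("wrist")["hand_eye"];i=vision.camera_info("wrist")
def wp(P,ob):
    t=ob["ee_rot"].T@(P-ob["position"]);q=H[:3,:3].T@(t-H[:3,3])
    th=np.arctan2(np.hypot(q[0],q[1]),q[2]);u=q[:2]/np.hypot(q[0],q[1])*th*i["fx"];return u+[i["cx"],i["cy"]]
for n,q in dict(up=[-.105,0,.075],down=[-.105,0,.051],knob=[.07,0,.065],mh=[.07,0,0],lh=[.0495,.0495,0]).items():
    print(n,(wp(o+R2@np.array(q),ob)*1.5625).round())
cv2.imwrite("pics/w6.png",cv2.resize(im,(800,600),interpolation=cv2.INTER_CUBIC))
E
```

```text
t 16.075 piv mm [-109.3   21.3  225.5] rv [ -1.6  15.1 -19.9] f_piv [ 0.9 -0.5  0.2] q [-0.57 -0.29  0.82  2.23  0.16  0.87  1.42] 0.0005756118003007188 0.0
up [390. 346.]
down [393. 343.]
knob [462. 539.]
mh [458. 506.]
lh [502. 472.]
```

View pics/w6.png

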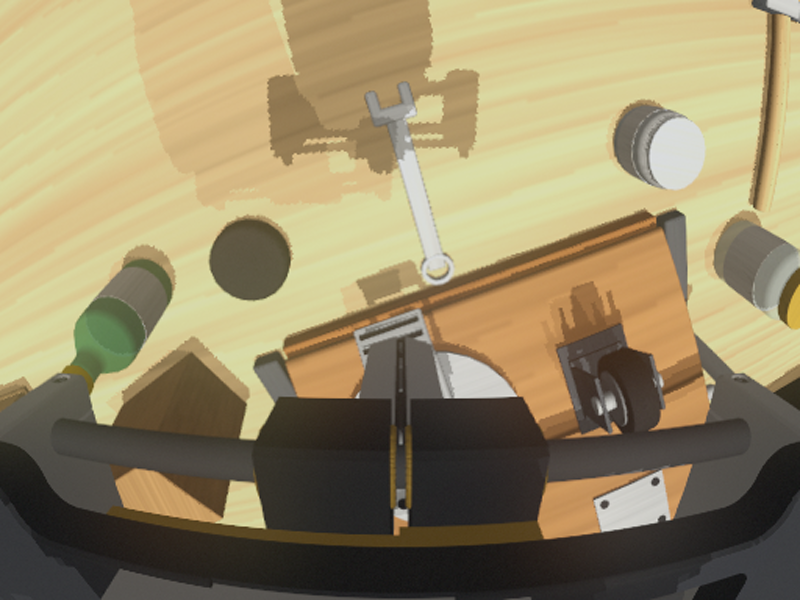

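The tread is at (390,328), lying lower and flatter. The loose things stand where they were, and nothing is touching the arm.

```bash
python3 -c "
from station import arm
print(arm.sign_off())"
```

```text
the job is handed in; nothing more can be done
None
```

I handed the job in at about 16 s, in the order asked: the caster is swung to the middle hole with its wheel parallel to the rigid one, the pin looked home there in a close picture (not checked again after pressing the pedal), the pedal is pressed to its stop, and the loose things were left untouched.

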